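Put a spacer collar back on its dog-leg storage arm

ROBOT

A 7-joint arm with a two-finger parallel gripper is mounted at the origin on the work surface. World frame = base frame: x ahead of the robot, y to its left, z up, the work surface at z = 0. Lengths are in m, angles in rad, forces in N, time in s.
With the tool pointing down it reaches from about 0.425 to 0.875 m from the base axis. Payload 9.9 kg.
Tool frame: the origin (TCP) lies between the finger pads; the fingertips stand manip.tcp_to_tips ahead of it and the grasp point (between the pads) lies 5 mm behind it (manip.tcp_to_tips is the distance from the TCP to the fingertips, in m); z points along the fingers, y is the direction in which the jaws open and shut (so a half turn about z gives the same grasp; the last joint's range is limited). The gripper opens to 85 mm and grips with 20 to 120 N. Pads are 22 mm wide; open, the fingers measure 114 mm over their backs; the gripper's body (76 mm by 85 mm) begins 54 mm behind the grasp point. The pads swing forward as they close: fully open they stand 13 mm farther back than shut.
Start: joints at [-1.307, 0.576, 0.025, 1.437, -0.015, 1.129, -0.057], TCP at [0.23, 0.635, 0.245] pointing down, gripper open.
Joint ranges: [-2.76, 2.76], [-0.34, 2.15], [-1.52, 1.57], [0.19, 2.46], [-1.09, 4.23], [0.17, 1.99], [-2.82, 2.82]. Speed limits (rad/s): [2.22, 2.22, 3.01, 3.01, 3.14, 3.14, 3.14].

INTERFACE

Orientations are given as a unit quaternion [x, y, z, w].
In Python, from rig import manip gives the robot as it stands.
- The arm moves only by the tool apply_moves, never from a script. Its arguments are lists of equal length, an entry for each row: "fingers": the closure, from -1 (fully open) to 1 (shut); "xyz": the shift along the tool's x, y, z normalised to -1 to 1, where 1 is 40 mm, a list of three; "twist": the turn about the tool's z normalised to -1 to 1, where 1 is 0.1 rad. In form: {"fingers": [fingers, ...], "xyz": [[x, y, z], ...], "twist": [twist, ...]}. A call has 1 to 10 rows; each row shifts and turns the commanded pose from where the row before left it, along the tool's axes as they then stand; what a row does not reach is not made up. A row lasts 1/8 s, in which the tool goes at most 62.5 mm and 10.7 degrees, less where a joint would pass 70% of its speed; a pose out of reach is approached as far as the arm can. A call with a number of a shift or a turn outside -1 to 1 is refused whole. A call with a gripper value outside its range is refused whole. The fingers move at their own pace and stop on an object; the grip force is fixed at half the most. Time passes only in rows, so rows that do not move let the fingers close. It gives the time, the measured TCP pose, the force and the opening at its end, in the units of the state.
- manip.sense(): the state, without advancing time (a new reading comes with each control period).
- manip.snapshot(name): name is "scene" or "top" or "wrist"; returns a dict with "pixels" (400x640x3 uint8, red, green, blue), "z_map" (400x640 float32, m along the optical axis (not along the pixel's ray), 0 where there is no reading), "fx", "fy", "cx", "cy" (pixels), "T" (4x4, takes a point from camera to world coordinates); the wrist camera has in their place "T_tool_cam" (4x4, takes a point from camera to tool coordinates, whose origin is the TCP and whose axes are the flange's). Camera axes: x right, y up, looking along -z (the intrinsics and any distortion apply to the point x, -y, -z); pixel columns grow to the right and rows downward; lengths in m; the calibration is good to about 2 mm. The wrist camera is an equidistant fisheye: a pixel r from the principal point sees the ray r / f radians off the axis. A picture is of the moment at which its call begins: read the wrist's pose just before it.
- manip.close_job(): hands the job in, once; it reports no verdict.
The state is a dict: "time_s": time; "joints": joint angles; "joint_velocities": joint speeds; "joint_efforts": joint torques, N m; "tool_pos": TCP position; "tcp_rot": TCP orientation; "force": force on the tool from outside, world axes, zero at the start; "torque": the same for the moment, N m; "finger_gap": finger opening in m.
Only numpy, scipy, OpenCV 4.12 (cv2) and the standard library are available. Lean on these libraries where they do the work, as an engineer would, in place of code of your own. Each camera call takes 0.05 s, during which the arm holds its last target. There are 200 camera calls.

TASK

Take the collar with the hole out of the stock tray, thread it over the free end of the storage arm's dog-legged bar and slide it round both bends until it butts firmly against the stop. The bar was bent by hand and is out of true, so feel your way and ease the collar along without forcing it against the bar or the stop. Then let go, so that it hangs on the bar at the stop, and leave the other stock undisturbed.

Things in the scene. Friction and masses are not known exactly. Their poses are not given: they have to be found in the camera images.
- collar_mid (a point): Centre of the collar to be put away: a plain aluminium ring 70 mm outside diameter, bore 19 mm, 16 mm wide, about 0.15 kg, standing on edge in one of the tray's two saddles (either one), its top 35 mm above this point. The soft bore is scored if it is pressed on the bar with more than about 20 N. Axes as collar.
- collar: The same collar's frame: x axis = its bore axis, level. Origin on its rim, 35 mm from the centre (lowest point at the start). It is gripped from above across its 16 mm width, by the top of its rim; the rim is 25 mm deep from outside to bore.
- blank_mid (a point): Centre of the other piece in the tray, a blank disc: 70 mm diameter, 16 mm wide, no hole, on edge in the other saddle 92 mm away (side by side, axes parallel). Leave it alone.
- tray: Open grey stock tray, fixed, 130 (x) x 200 (y) x 45 mm, floor 4 mm thick; origin under its centre. Two saddles at y = -46 and +46 mm: each a pair of ribs along y, 22 mm clear height above the floor, 19 mm apart, which hold a 16 mm disc on edge with its axis along the tray's x.
- storage_arm: Storage arm, fixed: foot, blue post 146 mm high, 16 mm round steel bar about 130 mm up. Origin on the bench under the stop face. Bar axis as drawn (x, y mm): stop (0,0), straight to (60,0), bend left 50 deg at radius 50 to (98.3,17.9), straight to (162.6,94.5), bend right 50 deg at radius 50 to (200.9,112.3), straight along x to the tip (283.9,112.3).
- rod_tip (a point): The very end of the bar's free end (a hemisphere of radius 8 mm) where it really is on this bar, up to about 25 mm from the drawn place. The x axis points out along the real outer leg, which runs straight from here 83 mm along -x to the second bend. The bar is 16 mm thick, so a centred collar has 1.5 mm play all round. The bar is stiff and does not give.
- stop_face (a point): Centre of the stop's face, on the bar's axis. Axes as storage_arm: +x points away from the stop along the bar's inner leg. A collar that is home has its centre 8 mm from here along +x.
- stop: The stop: a rigid steel flange 28 mm in diameter and 10 mm long welded round the bar; origin at the centre of its face, as stop_face. Only the inner leg (x = 0 to 60 mm) is as drawn: each bend is off by up to 7 deg and the middle leg is bowed sideways and sags, each by up to 8 mm, which no listed pose shows. Behind the stop lie 60 mm of bar, then the post, its top 16 mm over the bar's axis.
- carton: Cardboard carton 80 x 120 x 60 mm standing on the bench, origin under its centre. Leave it alone.
- picking_bin: Grey picking bin 100 x 150 x 60 mm with bolts in it, loose on the bench, origin under its centre. Leave it alone.
Mind the look-alikes: they are no part of the job. Leave any green or yellow look-alike of the collar alone.

How it is judged:
By the outcome, as a careful person would: the job done as asked, in the order asked, and still so for the second after the job is handed in, with the robot touching nothing.
It also fails if it takes over 72 s, if anything falls off the work surface, if the arm or the gripper's body presses on something with over 40 N, if the wrist force passes 120 N, or if a joint passes its speed limit or range.

## Working session

There is one attempt and no reset: what is moved stays moved. The work goes in short steps, Python scripts to look and compute and a tool call to move; the robot and the scene stay as the last step left them, time stands still between calls to the robot, and variables do not carry over. Pictures are saved under pics/ and viewed, about 8 in all and at most 12, crops included, and the job is handed in when it is done.

Besides the shell and the picture viewer there is one more tool, called after "Request:" by a JSON object that holds its "api" and its "payload". apply_moves: Moves the arm, as the interface text tells. Its arguments: {"type":"object","properties":{"fingers":{"type":"array","items":{"type":"number"}},"xyz":{"type":"array","items":{"type":"array","items":{"type":"number","minimum":-1,"maximum":1}}},"twist":{"type":"array","items":{"type":"number","minimum":-1,"maximum":1}}},"required":["fingers","xyz","twist"]}

```bash
ls; mkdir -p pics; python3 - <<'E'
from rig import manip
import cv2,numpy as np
print(manip.sense(), manip.tcp_to_tips)
for n in("scene","top"):
    s=manip.snapshot(n); cv2.imwrite(f"pics/{n}0.png",s["pixels"][:,:,::-1]); np.savez(f"pics/{n}0.npz",**s)
    print(n,s["fx"],s["fy"],s["cx"],s["cy"],s["T"],s.keys())
E
```

```text
pics
{'time_s': 0.0, 'joints': array([-1.30682347,  0.57650024,  0.02485428,  1.43794711, -0.01500623,
        1.12903745, -0.05653144]), 'joint_velocities': array([-0.00109217, -0.00022221,  0.00117807, -0.00043213,  0.00171833,
       -0.00092791,  0.00065267]), 'joint_efforts': array([-6.93017569e-05, -7.65758657e+01,  2.25035146e+00, -2.85982972e+01,
        1.52752205e-02,  1.26186732e-02, -4.58364559e-05]), 'tool_pos': array([0.22988481, 0.63415568, 0.24445052]), 'tcp_rot': array([ 1.73015882e-01,  9.84918665e-01, -8.47379430e-04, -1.03764975e-04]), 'force': array([0.56259745, 0.47290232, 0.89479844]), 'torque': array([ 0.07520487,  0.00499401, -0.01356235]), 'finger_gap': 0.08529365395770337} 0.014
scene 413.81463969282964 413.81463969282964 323.6742846397997 197.31741758846624 [[-0.42545455 -0.75299856  0.50197768  0.94581567]
 [ 0.90497551 -0.35570964  0.2334309   0.19382287]
 [ 0.00278517  0.55359174  0.83278354  0.86969783]
 [ 0.          0.          0.          1.        ]] dict_keys(['pixels', 'z_map', 'fx', 'fy', 'cx', 'cy', 'T'])
top 361.4092023446332 361.4092023446332 324.062595239505 198.90125998131236 [[-0.00312072  0.98948816 -0.14458025  0.34969141]
 [-0.99989743 -0.00106667  0.0142823  -0.0175406 ]
 [ 0.01397795  0.14461     0.98939     1.0484724 ]
 [ 0.          0.          0.          1.        ]] dict_keys(['pixels', 'z_map', 'fx', 'fy', 'cx', 'cy', 'T'])
```

View pics/top0.png

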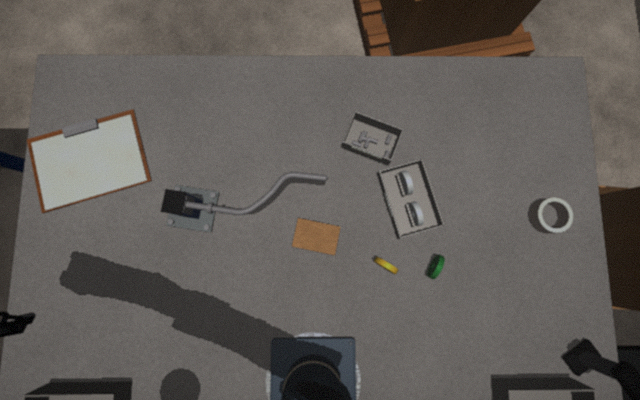

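View pics/scene0.png

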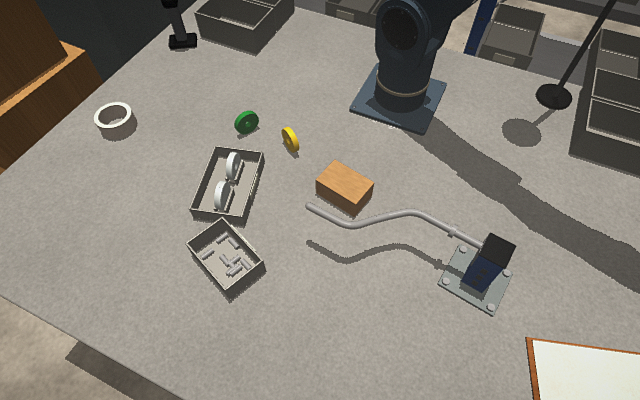

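The top view shows the tray at (408,198) with discs at (405,183) and (415,214). The bar runs from the stop at (213,208) to the tip at (325,179), and the carton is at (316,236). The green and yellow look-alikes are at (436,265) and (385,264). Next I'll take crops and depth points.

```bash
cat > h.py <<'E'
import numpy as np,cv2
def cloud(s):
    v,u=np.mgrid[0:400,0:640]; z=s["z_map"]
    p=np.stack([(u-s["cx"])/s["fx"]*z,-(v-s["cy"])/s["fy"]*z,-z],-1)
    return p@s["T"][:3,:3].T+s["T"][:3,3]
E
python3 - <<'E'
from h import *
a=np.load("pics/scene0.npz");b=np.load("pics/top0.npz")
A=cv2.resize(a["pixels"][140:225,180:290],(440,340),interpolation=2)
B=cv2.resize(b["pixels"][150:245,370:450],(320,380),interpolation=2)
C=np.zeros((380,770,3),np.uint8);C[:340,:440]=A;C[:,450:]=B
cv2.imwrite("pics/c1.png",C[:,:,::-1])
for n,s in(("top",b),("scene",a)):
    P=cloud(s); 
    m=(P[...,2]>.105)&(P[...,2]<.16)&(P[...,0]>.2)&(s["z_map"]>0)
    q=P[m]; q=q[(q[:,1]>-.1)&(q[:,1]<.45)&(q[:,0]<.8)]
    print(n,len(q))
    for y in np.arange(-.06,.45,.01):
        r=q[(q[:,1]>y)&(q[:,1]<y+.01)]
        if len(r): print(f"{y+.005:.3f} x {np.median(r[:,0]):.4f} [{r[:,0].min():.4f} {r[:,0].max():.4f}] zmax {np.percentile(r[:,2],95):.4f} n{len(r)}")
    t=P[(P[...,2]>.05)&(P[...,2]<.09)&(s["z_map"]>0)]; t=t[(t[:,1]<-.1)&(t[:,1]>-.4)&(t[:,0]>.3)&(t[:,0]<.7)]
    k=t[t[:,2]>.055]
    c,l,ce=cv2.kmeans(k.astype(np.float32),2,None,(3,50,1e-5),5,0)
    for i in(0,1):
        g=k[l[:,0]==i]; print("disc",g.mean(0),g.min(0),g.max(0),np.linalg.svd(g-g.mean(0),full_matrices=False)[1:])if len(g)<0 else print("disc",g.mean(0),g.min(0),g.max(0),len(g))
    print("top of bench",np.median(P[200:260,250:280,2]) )
E
```

```text
top 1614
-0.035 x 0.5363 [0.5308 0.5439] zmax 0.1471 n22
-0.025 x 0.5379 [0.5313 0.5468] zmax 0.1476 n25
-0.015 x 0.5391 [0.5329 0.5464] zmax 0.1484 n24
-0.005 x 0.5404 [0.5334 0.5496] zmax 0.1479 n23
0.005 x 0.5408 [0.5337 0.5491] zmax 0.1479 n21
0.015 x 0.5416 [0.5358 0.5488] zmax 0.1476 n24
0.025 x 0.5431 [0.5367 0.5520] zmax 0.1484 n27
0.035 x 0.5442 [0.5385 0.5518] zmax 0.1483 n24
0.045 x 0.5451 [0.5388 0.5549] zmax 0.1486 n25
0.055 x 0.5441 [0.5384 0.5515] zmax 0.1492 n24
0.065 x 0.5409 [0.5319 0.5514] zmax 0.1484 n29
0.075 x 0.5339 [0.5210 0.5468] zmax 0.1463 n35
0.085 x 0.5234 [0.5091 0.5388] zmax 0.1437 n40
0.095 x 0.5108 [0.4988 0.5262] zmax 0.1427 n39
0.105 x 0.5006 [0.4891 0.5199] zmax 0.1380 n35
0.115 x 0.4897 [0.4793 0.5067] zmax 0.1371 n34
0.125 x 0.4804 [0.4710 0.4960] zmax 0.1373 n34
0.135 x 0.4727 [0.4636 0.4862] zmax 0.1382 n30
0.145 x 0.4650 [0.4572 0.4786] zmax 0.1388 n31
0.155 x 0.4594 [0.4497 0.4733] zmax 0.1399 n31
0.165 x 0.4545 [0.4474 0.4654] zmax 0.1406 n27
0.175 x 0.4520 [0.4445 0.4602] zmax 0.1410 n26
0.185 x 0.4507 [0.4447 0.4575] zmax 0.1411 n24
0.195 
[... 2743 characters left out ...]
.4723 [0.4612 0.4765] zmax 0.1385 n42
0.305 x 0.4731 [0.4631 0.4783] zmax 0.1376 n45
0.315 x 0.4831 [0.4630 0.5013] zmax 0.1455 n96
0.325 x 0.4862 [0.4433 0.5018] zmax 0.1469 n185
0.335 x 0.4857 [0.4432 0.5040] zmax 0.1468 n190
0.345 x 0.4873 [0.4454 0.5052] zmax 0.1472 n192
0.355 x 0.4888 [0.4462 0.5077] zmax 0.1469 n199
0.365 x 0.4887 [0.4483 0.5082] zmax 0.1473 n190
0.375 x 0.4666 [0.4491 0.4991] zmax 0.1467 n56
disc [ 0.60244369 -0.22200023  0.06162467] [ 0.51789462 -0.27699959  0.05500561] [ 0.6993501  -0.10012957  0.07690101] 436
disc [ 0.37734522 -0.27472242  0.06434681] [ 0.30005408 -0.35664133  0.05501809] [ 0.48657695 -0.17553156  0.07514738] 364
top of bench -0.0008242800848498044
```

View pics/c1.png

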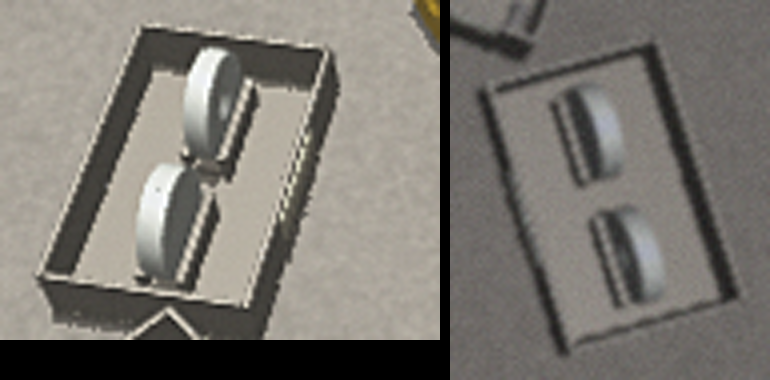

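```bash
cat >> h.py <<'E'
from scipy.optimize import least_squares
from scipy.interpolate import CubicSpline
def bar(q,y0=-.035,y1=.245,n=10):
    # centreline x(y),z(y) as cubic splines, surface points 8 mm away
    k=np.linspace(y0-.01,y1+.01,n*1)
    q=q[(q[:,1]>y0)&(q[:,1]<y1)]
    yy=np.linspace(y0-.02,y1+.02,600)
    def line(p): return np.c_[CubicSpline(k,p[:len(k)])(yy),yy,CubicSpline(k,p[len(k):])(yy)]
    from scipy.spatial import cKDTree
    def f(p):
        L=line(p); T=np.gradient(L,axis=0); T/=np.linalg.norm(T,axis=1)[:,None]
        _,i=cKDTree(L).query(q); d=q-L[i]; d-=(d*T[i]).sum(1)[:,None]*T[i]
        return np.linalg.norm(d,axis=1)-.008
    o=np.argsort(q[:,1]); 
    p0=np.r_[[np.median(q[np.abs(q[:,1]-a)<.012,0]) for a in k],[np.median(q[np.abs(q[:,1]-a)<.012,2])-.006 for a in k]]
    r=least_squares(f,p0,loss="soft_l1",f_scale=.001)
    return line(r.x),np.sqrt(np.mean(r.fun**2))
def barpts(s):
    P=cloud(s); m=(P[...,2]>.105)&(P[...,2]<.16)&(s["z_map"]>0)
    q=P[m]; return q[(q[:,1]>-.06)&(q[:,1]<.25)&(q[:,0]>.43)&(q[:,0]<.57)]
E
python3 - <<'E'
from h import *
a=np.load("pics/scene0.npz");b=np.load("pics/top0.npz")
for n,s in(("top",b),("scene",a)):
    q=barpts(s); print(n,"tip ymin",np.sort(q[:,1])[:5])
    L,e=bar(q,n=14); print("rms",e)
    s_=np.r_[0,np.cumsum(np.linalg.norm(np.diff(L,axis=0),axis=1))]
    T=np.gradient(L,axis=0);T/=np.linalg.norm(T,axis=1)[:,None]
    for y in np.arange(-.035,.25,.015):
        i=np.argmin(abs(L[:,1]-y)); print(np.round(L[i]*1000,1),"s %.0f yaw %.1f pitch %.1f"%(s_[i]*1000,np.degrees(np.arctan2(T[i,1],T[i,0])),np.degrees(np.arcsin(T[i,2]))))
    P=cloud(s)
    t=P[(P[...,2]>.052)&(P[...,2]<.082)&(P[...,0]>.42)&(P[...,0]<.62)&(P[...,1]>-.33)&(P[...,1]<-.17)]
    c,l,ce=cv2.kmeans(t.astype(np.float32),2,None,(3,50,1e-5),5,0)
    for i in(0,1):
        g=t[l[:,0]==i]; d=np.linalg.svd(g-g.mean(0),full_matrices=False)[2][0]
        print("disc",g.mean(0),g.min(0),g.max(0),len(g),"long dir",d)
E
```

```text
top tip ymin [-0.03836823 -0.03832596 -0.03827265 -0.03822595 -0.03576827]
rms 0.0012119297768022408
[538.5 -35.2 138.5] s 20 yaw 86.9 pitch 4.6
[539.7 -19.7 139.2] s 36 yaw 84.5 pitch 0.4
[541.3  -4.8 139.1] s 51 yaw 83.1 pitch -0.5
[543.2  10.2 139.1] s 66 yaw 82.9 pitch 0.6
[544.9  25.1 139.2] s 81 yaw 83.7 pitch -0.4
[546.3  40.1 139. ] s 96 yaw 86.1 pitch -0.6
[546.6  55.1 139.1] s 111 yaw 94.2 pitch 0.3
[541.6  70.  138.1] s 127 yaw 124.6 pitch -7.8
[526.3  85.  134.2] s 149 yaw 141.1 pitch -11.2
[508.   99.9 130.1] s 173 yaw 138.4 pitch -7.7
[492.6 114.9 128.1] s 194 yaw 133.1 pitch -2.6
[479.8 129.8 128.1] s 214 yaw 128.9 pitch 2.2
[468.1 144.8 129.4] s 233 yaw 127.0 pitch 5.4
[458.2 159.8 131. ] s 251 yaw 118.1 pitch 4.0
[452.8 175.3 131.5] s 267 yaw 99.9 pitch -0.6
[452.2 190.2 131.3] s 282 yaw 85.6 pitch -0.0
[454.3 205.2 131.4] s 298 yaw 80.2 pitch 0.9
[456.7 220.1 131.6] s 313 yaw 81.6 pitch 0.3
[458.8 235.1 131.4] s 328 yaw 82.0 pitch -1.8
[461.  250.  130.5] s 343 yaw 81.1 pitch -5.2
disc [ 0.45578691 -0.28881981  0.06678579] [ 0.42472447 -0.30555854  0.05203814] [ 0.4
[... 910 characters left out ...]
144.8 126.6] s 232 yaw 126.5 pitch 4.5
[457.5 159.8 128.3] s 250 yaw 118.3 pitch 5.3
[451.8 175.3 129.4] s 267 yaw 101.8 pitch 2.4
[450.8 190.2 129.5] s 282 yaw 86.5 pitch -1.6
[452.8 205.2 129.1] s 297 yaw 79.6 pitch -0.8
[455.5 220.1 129.4] s 312 yaw 80.3 pitch 2.2
[457.8 235.1 129.5] s 328 yaw 82.1 pitch -3.0
[459.6 250.  127.1] s 343 yaw 84.8 pitch -16.4
disc [ 0.56508872 -0.24742054  0.06326136] [ 0.51361692 -0.27699959  0.05209948] [ 0.61982336 -0.17493623  0.07690101] 267 long dir [ 0.77629219  0.62296281 -0.09637307]
disc [ 0.46190074 -0.28533872  0.06481105] [ 0.42956054 -0.30197301  0.05241366] [ 0.48738764 -0.2739634   0.07514738] 165 long dir [ 0.96540689  0.21865335 -0.14205721]
```

The collar with the hole looks like the one nearer the robot, at about (0.457, -0.288). I'll check this with the wrist camera from above.

Request:
{"api": "apply_moves", "payload": {"fingers": [-1, -1, -1, -1, -1, -1, -1, -1, -1, -1], "xyz": [[0, 0, 0], [0, 0, 0], [0, 0, 0], [0, 0, 0], [0, 0, 0], [0, 0, 0], [0, 0, 0], [-0.34, -0.83, 0], [-0.34, -0.83, 0], [-0.34, -0.83, 0]], "twist": [-0.9, -0.9, -0.9, -0.9, -0.9, -0.9, -0.9, 0, 0, 0]}}

```text
time_s: 1.35
tool_pos: [0.2976, 0.5491, 0.2448]
tcp_rot: [-0.141, 0.99, -0.0, -0.0]
force: [0.4, -0.0, 1.0]
finger_gap: 0.0851
```

Request:
{"api": "apply_moves", "payload": {"fingers": [-1, -1, -1, -1, -1, -1, -1, -1, -1, -1], "xyz": [[-0.34, -0.83, 0], [-0.34, -0.83, 0], [-0.34, -0.83, 0], [-0.34, -0.83, 0], [-0.34, -0.83, 0], [-0.34, -0.83, 0], [-0.34, -0.83, 0], [-0.34, -0.83, 0], [-0.34, -0.83, 0], [0, 0, 0]], "twist": [0, 0, 0, 0, 0, 0, 0, 0, 0, 0]}}

```text
time_s: 2.6
tool_pos: [0.4996, 0.2941, 0.2449]
tcp_rot: [-0.138, 0.99, -0.001, 0.0]
force: [-1.0, -0.3, -0.2]
finger_gap: 0.0853
```

Request:
{"api": "apply_moves", "payload": {"fingers": [-1, -1, -1, -1, -1, -1, -1, -1, -1, -1], "xyz": [[0.32, -0.853, 0], [0.32, -0.853, 0], [0.32, -0.853, 0], [0.32, -0.853, 0], [0.32, -0.853, 0], [0.32, -0.853, 0], [0.32, -0.853, 0], [0.32, -0.853, 0], [0.32, -0.853, 0], [0.32, -0.853, 0]], "twist": [0, 0, 0, 0, 0, 0, 0, 0, 0, 0]}}

```text
time_s: 3.85
tool_pos: [0.4696, -0.0661, 0.2452]
tcp_rot: [-0.141, 0.99, 0.0, -0.0]
force: [1.0, -0.3, -0.4]
finger_gap: 0.0855
```

Request:
{"api": "apply_moves", "payload": {"fingers": [-1, -1, -1, -1, -1, -1, -1, -1], "xyz": [[0.32, -0.853, 0], [0.32, -0.853, 0], [0.32, -0.853, 0], [0.32, -0.853, 0], [0.32, -0.853, 0], [0.32, -0.853, 0], [0, 0, 0.5], [0, 0, 0.5]], "twist": [0, 0, 0, 0, 0, 0, 0, 0]}}

```text
time_s: 4.85
tool_pos: [0.4534, -0.2835, 0.2046]
tcp_rot: [-0.141, 0.99, 0.0, 0.0]
force: [0.7, 0.2, -1.0]
finger_gap: 0.0855
```

```bash
cat >> h.py <<'E'
from scipy.spatial.transform import Rotation as R
def wrist(manip):
    st=manip.sense(); s=manip.snapshot("wrist")
    W=np.eye(4); W[:3,:3]=R.from_quat(st["tcp_rot"]).as_matrix(); W[:3,3]=st["tool_pos"]
    s["W"]=W@s["T_tool_cam"]; return st,s
def wcloud(s):
    v,u=np.mgrid[0:400,0:640]; z=s["z_map"]; a=u-s["cx"]; b=v-s["cy"]; r=np.hypot(a,b)+1e-9; th=r/s["fx"]
    k=np.tan(np.minimum(th,1.4))/r*z
    p=np.stack([a*k,-b*k,-z],-1); return p@s["W"][:3,:3].T+s["W"][:3,3]
E
python3 - <<'E'
from rig import manip
from h import *
st,s=wrist(manip); print(st["tool_pos"],st["joints"],st["force"]); print(s["T_tool_cam"],s["fx"],s["cx"],s["cy"])
np.savez("pics/w1.npz",**s); cv2.imwrite("pics/w1.png",s["pixels"][:,:,::-1])
E
```

```text
[ 0.45337614 -0.28350327  0.20464014] [ 0.42409057  0.41200105  0.06740692  1.86608245 -0.03607857  0.86461518
  2.36234197] [ 0.66591073  0.15719214 -1.01661429]
[[ 2.73391442e-04  9.50630255e-01  3.10325707e-01  7.96222712e-02]
 [ 9.99999888e-01 -1.40402234e-04 -4.50883692e-04  7.58115784e-04]
 [-3.85053257e-04  3.10325795e-01 -9.50630187e-01 -1.28235570e-01]
 [ 0.00000000e+00  0.00000000e+00  0.00000000e+00  1.00000000e+00]] 309.70691628693146 319.1675251900401 197.01974110708179
```

View pics/w1.png

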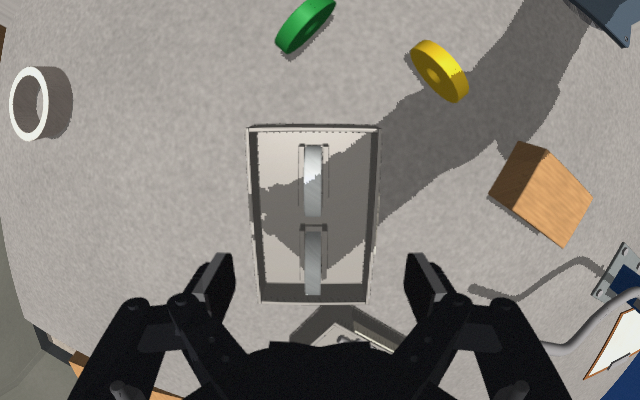

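The wrist view shows both discs edge on: the near one at (313,180) and the far one at (313,262). No hole is visible from above, so I'll enlarge the scene view and measure.

```bash
python3 - <<'E'
from h import *
a=np.load("pics/scene0.npz")
C=cv2.resize(a["pixels"][145:215,205:250],(450,600),interpolation=cv2.INTER_CUBIC)
C=cv2.convertScaleAbs(C,alpha=1.3); cv2.imwrite("pics/c2.png",C[:,:,::-1])
s=dict(np.load("pics/w1.npz")); P=wcloud(s)
for n,(r0,r1,c0,c1) in {"near":(135,225,290,340),"far":(225,300,290,340)}.items():
    g=P[r0:r1,c0:c1].reshape(-1,3); print(n,"zmax",np.percentile(g[:,2],99)); g=g[(g[:,2]>.050)&(g[:,2]<.085)]
    m=g.mean(0); d=np.linalg.svd(g[:,:2]-m[:2],full_matrices=False)[2][0]; nn=np.array([-d[1],d[0]]); 
    u=(g[:,:2]-m[:2])@d; w=(g[:,:2]-m[:2])@nn
    c=m[:2]+d*(u.min()+u.max())/2+nn*(np.percentile(w,2)+np.percentile(w,98))/2
    print(m,c,d,np.ptp(u),np.percentile(w,98)-np.percentile(w,2),len(g))
E
```

```text
near zmax 0.07344338580351555
[ 0.44931267 -0.28998174  0.06709159] [ 0.45396899 -0.28864023] [0.96332567 0.26833497] 0.06447110460756206 0.015026821997947689 1156
far zmax 0.07380467263799999
[ 0.53295863 -0.26658732  0.06703557] [ 0.53965661 -0.26484616] [0.96061268 0.27789076] 0.05887769273315205 0.015766914512200032 881
```

View pics/c2.png

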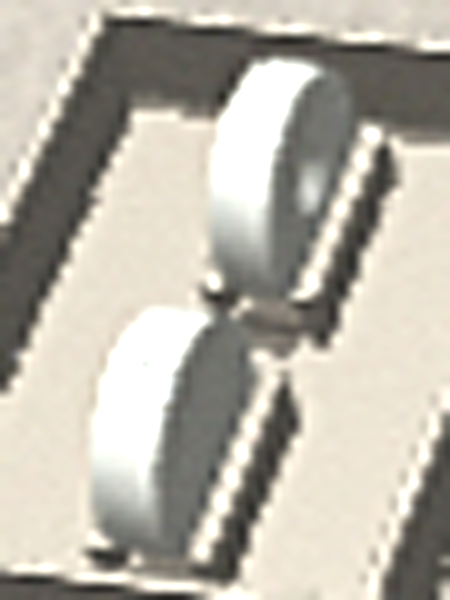

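The bright bore at (315,185) confirms that the near disc is the collar. Its top measures 0.0735 m where 0.074 is expected, and its width about 15–16 mm. I'll go down and grip it.

Request:
{"api": "apply_moves", "payload": {"fingers": [-1, -1, -1, -1, -1, -1, -1], "xyz": [[0.015, -0.125, 0.5], [0, 0, 0.8], [0, 0, 0.8], [0, 0, 0.7], [0, 0, 0.4], [0, 0, 0.19], [0, 0, 0]], "twist": [0, 0, 0, 0, 0, 0, 0]}}

```text
time_s: 5.78
tool_pos: [0.4541, -0.2888, 0.0699]
tcp_rot: [-0.141, 0.99, 0.0, 0.0]
force: [-0.0, -0.7, 0.5]
finger_gap: 0.0853
```

Request:
{"api": "apply_moves", "payload": {"fingers": [0, 0.3, 0.6, 1, 1, 1, 1, 1], "xyz": [[0, 0, 0], [0, 0, 0], [0, 0, 0], [0, 0, 0], [0, 0, 0], [0, 0, 0], [0, 0, 0], [0, 0, 0]], "twist": [0, 0, 0, 0, 0, 0, 0, 0]}}

```text
time_s: 6.78
tool_pos: [0.454, -0.2891, 0.0701]
tcp_rot: [-0.141, 0.99, -0.0, 0.0]
force: [-0.7, -0.3, 5.4]
finger_gap: 0.0146
```

Request:
{"api": "apply_moves", "payload": {"fingers": [1, 1, 1, 1, 1, 1, 1, 1, 1, 1], "xyz": [[0, 0, -0.25], [0, 0, -0.5], [0, 0, -0.8], [0, 0, -0.8], [0, 0, -0.8], [0, 0, -0.1], [0, 0, 0], [0, 0, 0], [0, 0, 0], [0, 0, 0]], "twist": [0, 0, 0, 0, 0, 0.98, 0.98, 0.98, 0.98, 0]}}

```text
time_s: 8.02
tool_pos: [0.4537, -0.2887, 0.1999]
tcp_rot: [0.054, 0.999, 0.0, -0.0]
force: [-0.2, -0.1, -1.8]
finger_gap: 0.0147
```

Request:
{"api": "apply_moves", "payload": {"fingers": [1, 1, 1, 1, 1, 1, 1, 1, 1, 1], "xyz": [[-0.2, 0.773, 0], [-0.2, 0.773, 0], [-0.2, 0.773, 0], [-0.2, 0.773, 0], [-0.2, 0.773, 0], [-0.2, 0.773, 0], [-0.2, 0.773, 0], [0, 0, 0.4], [0, 0, 0.38], [0, 0, 0]], "twist": [0, 0, 0, 0, 0, 0, 0, 0, 0, 0]}}

```text
time_s: 9.28
tool_pos: [0.5322, -0.0804, 0.1674]
tcp_rot: [0.055, 0.998, -0.0, -0.001]
force: [-0.6, 0.1, -2.8]
finger_gap: 0.0149
```

```bash
python3 - <<'E'
from rig import manip
from h import *
st,s=wrist(manip); print({k:np.round(v,4) for k,v in st.items()})
np.savez("pics/w2.npz",**s); a=manip.snapshot("scene"); np.savez("pics/scene2.npz",**a); np.savez("pics/top2.npz",**manip.snapshot("top"))
A=cv2.resize(a["pixels"][150:250,250:410],(640,400),interpolation=2)
C=np.vstack([s["pixels"][190:390,80:560].repeat(1,0),np.zeros((0,480,3),np.uint8)])
C=cv2.resize(C,(640,200*640//480)); cv2.imwrite("pics/c3.png",np.vstack([A[:330],C])[:,:,::-1])
P=cloud(a)
E
```

```text
{'time_s': np.float64(9.275), 'joints': array([-0.0379,  0.4672,  0.1464,  1.9024, -0.093 ,  0.7812,  1.6206]), 'joint_velocities': array([-0.0001, -0.0197,  0.0077, -0.0247,  0.0011,  0.0212, -0.0068]), 'joint_efforts': array([-4.06200e-01, -6.10769e+01,  3.24900e+00, -2.23013e+01,
       -4.25000e-02, -3.87300e-01,  7.05000e-02]), 'tool_pos': array([ 0.5322, -0.0804,  0.1674]), 'tcp_rot': array([ 5.480e-02,  9.985e-01, -1.000e-04, -1.300e-03]), 'force': array([-0.5835,  0.1013, -2.8136]), 'torque': array([-0.0354, -0.0698, -0.0211]), 'finger_gap': np.float64(0.0149)}
```

View pics/c3.png

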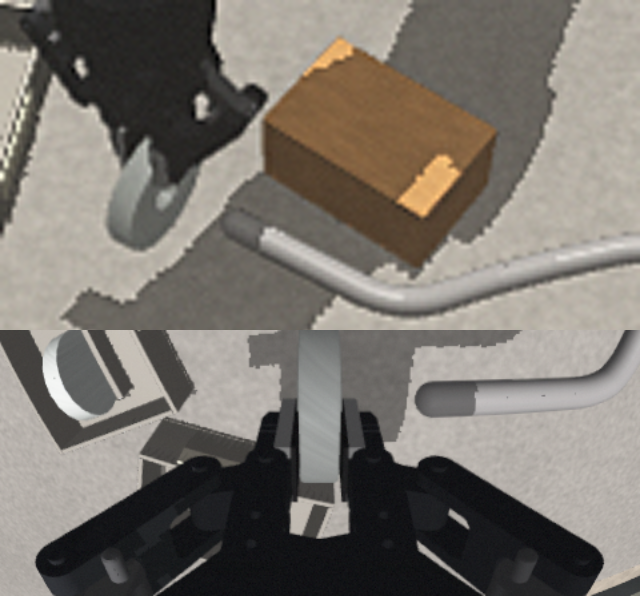

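The lower crop shows the collar held square at (320,420), and the bar tip at (420,400). The upper crop shows the collar at (150,200) and the tip at (235,222). I'll measure the collar and the bar within the same camera.

```bash
cat > m.py <<'E'
from h import *
def meas(P,px,tcp,name,yaw):
    u=np.array([np.cos(yaw),np.sin(yaw),0]); w=np.array([-u[1],u[0],0])  # tool y, tool x
    c0=tcp-[0,0,.031]
    br=px.astype(int).min(-1)>70
    d=P-c0; a=d@u; b=d@w; z=d[...,2]; r=np.hypot(b,z)
    m=br&(abs(a)<.02)&(r<.042)&(r>.028)&(z<.02)&(P[...,2]>.08)
    a_=a[m];b_=b[m];z_=z[m]
    f=lambda p:np.hypot(b_-p[0],z_-p[1])-.035
    k=least_squares(f,[0,0],loss="soft_l1",f_scale=.001); i=abs(k.fun)<.002
    print(name,"collar dx_tool,dz from assumed (mm)",k.x*1e3,"n",i.sum(),"a range",np.percentile(a_[i],[2,98])*1e3)
    q=P[(P[...,2]>.11)&(P[...,2]<.16)&(P[...,0]>.5)&(P[...,0]<.57)&(P[...,1]>-.047)&(P[...,1]<.045)&br]
    if len(q)<50: return
    L0=c0+u*.05
    def g(p):
        t=np.array([p[2],1,p[3]]);t/=np.linalg.norm(t); e=q-[p[0],0,p[1]]; e=e-(e@t)[:,None]*t
        return np.linalg.norm(e,axis=1)-.008
    k2=least_squares(g,[.541,.138,.1,0],loss="soft_l1",f_scale=.001); p=k2.x
    print("   bar at y=0: x,z",p[:2]*1e3,"yaw",90-np.degrees(np.arctan(p[2])),"slope",p[3],"ymin",np.sort(q[:,1])[3],"n",len(q),"rms",np.sqrt((k2.fun**2).mean()))
    y=-.03; B=np.array([p[0]+p[2]*y,y,p[1]+p[3]*y]); C=c0+w*k.x[0]+[0,0,k.x[1]]
    e=B-C; print("   bar(y=-30) minus collar: tool x %.1f  z %.1f along %.1f"%(e@w*1e3,e[2]*1e3,e@u*1e3))
E
python3 - <<'E'
from m import *
tcp=np.array([.5322,-.0804,.1674]); yaw=np.radians(83.7)
s=dict(np.load("pics/w2.npz")); meas(wcloud(s),s["pixels"],tcp,"wrist",yaw)
for n in("scene2","top2"):
    s=dict(np.load(f"pics/{n}.npz")); meas(cloud(s),s["pixels"],tcp,n,yaw)
E
```

```text
wrist collar dx_tool,dz from assumed (mm) [-1.03642067 -1.37256907] n 859 a range [-6.78756111  8.00191409]
   bar at y=0: x,z [540.21281621 137.27430282] yaw 83.8833646955593 slope 0.011836678060776012 ymin -0.03800442833450915 n 3138 rms 0.0009041689087513189
   bar(y=-30) minus collar: tool x 1.8  z 1.9 along 50.6
scene2 collar dx_tool,dz from assumed (mm) [0.12254141 2.36140883] n 72 a range [-7.3723304   7.58619566]
   bar at y=0: x,z [540.47266779 136.57891966] yaw 83.26927264688348 slope 0.011399326607065241 ymin -0.03641378283448857 n 279 rms 0.0012137278722907084
   bar(y=-30) minus collar: tool x 0.7  z -2.5 along 50.6Traceback (most recent call last):
  File "<stdin>", line 5, in <module>
  File "m.py", line 11, in meas
    print(name,"collar dx_tool,dz from assumed (mm)",k.x*1e3,"n",i.sum(),"a range",np.percentile(a_[i],[2,98])*1e3)
                                                                                   ~~~~~~~~~~~~~^^^^^^^^^^^^^^
    return _quantile_unchecked(
        a, q, axis, out, overwrite_input, method, keepdims, weights)
    return _ureduce(a,
                    func=_quantile_ureduce_func,
    ...<5 lines>...
                    overwrite_input=overwrite_input,
                    method=method)
    r = func(a, **kwargs)
    result = _quantile(arr,
                       quantiles=q,
    ...<2 lines>...
                       out=out,
                       weights=wgt)
    slices_having_nans = np.isnan(arr[-1, ...])
                                  ~~~^^^^^^^^^
IndexError: index -1 is out of bounds for axis 0 with size 0
```

Request:
{"api": "apply_moves", "payload": {"fingers": [1, 1, 1, 1, 1, 1], "xyz": [[0.03, 0.2, -0.025], [0, 0.25, 0], [0, 0.25, 0], [0, 0, 0], [0, 0.05, 0], [0, 0, 0]], "twist": [0, 0, 0, 0, 0, 0]}}

```text
time_s: 10.18
tool_pos: [0.5353, -0.0501, 0.1695]
tcp_rot: [0.055, 0.998, -0.0, -0.0]
force: [-0.1, -0.8, -1.8]
finger_gap: 0.0145
```

Request:
{"api": "apply_moves", "payload": {"fingers": [1, 1, 1, 1], "xyz": [[0, 0.06, 0], [0, 0.06, 0], [0, 0.06, 0], [0, 0, 0]], "twist": [0, 0, 0, 0]}}

```text
time_s: 10.68
tool_pos: [0.5362, -0.0425, 0.1695]
tcp_rot: [0.055, 0.999, 0.0, -0.0]
force: [-0.1, 0.5, -1.5]
finger_gap: 0.0145
```

```bash
cat > look.py <<'E'
from m import *
from rig import manip
import sys
st,s=wrist(manip); q=st["tcp_rot"]; M=R.from_quat(q).as_matrix(); yaw=np.arctan2(M[1,1],M[0,1])
print(np.round(st["tool_pos"]*1e3,2),"yaw",round(np.degrees(yaw),2),"F",np.round(st["force"],1),"tau",np.round(st["torque"],2),"t",st["time_s"],"z-axis",np.round(M[:,2],4))
meas(wcloud(s),s["pixels"],st["tool_pos"],"wrist",yaw)
for n in ("scene",):
    a=manip.snapshot(n); meas(cloud(a),a["pixels"],st["tool_pos"],n,yaw)
np.savez("pics/last.npz",**s)
E
python3 look.py
```

```text
[536.17 -42.54 169.46] yaw 83.73 F [-0.1  0.5 -1.5] tau [-0.03 -0.02 -0.  ] t 10.675 z-axis [-1.e-04  1.e-04 -1.e+00]
wrist collar dx_tool,dz from assumed (mm) [-1.093258   -1.30082598] n 861 a range [-6.81310184  7.98759483]
   bar at y=0: x,z [531.19514448 141.94251966] yaw 65.833557421423 slope -0.1564425026667107 ymin -0.04688351801062864 n 4038 rms 0.003558029232847693
   bar(y=-30) minus collar: tool x 20.8  z 9.5 along 10.5
scene collar dx_tool,dz from assumed (mm) [0.93790554 1.67582688] n 72 a range [-7.22101234  7.71126362]
   bar at y=0: x,z [546.44957997 137.69529677] yaw 97.30331874297079 slope -0.01994694575981392 ymin -0.046022556267732606 n 401 rms 0.008071870245885676
   bar(y=-30) minus collar: tool x -13.6  z -1.8 along 14.0
```

Request:
{"api": "apply_moves", "payload": {"fingers": [1, 1, 1, 1, 1, 1], "xyz": [[0.013, 0.04, 0.013], [0, 0.06, 0], [0, 0.06, 0], [0, 0.06, 0], [0, 0.06, 0], [0, 0, 0]], "twist": [0, 0, 0, 0, 0, 0]}}

```text
time_s: 11.52
tool_pos: [0.5369, -0.0313, 0.169]
tcp_rot: [0.055, 0.999, 0.0, 0.0]
force: [0.0, 0.4, -1.5]
finger_gap: 0.0143
```

Request:
{"api": "apply_moves", "payload": {"fingers": [1, 1, 1, 1, 1], "xyz": [[0, 0.08, 0], [0, 0.08, 0], [0, 0.08, 0], [0, 0.08, 0], [0, 0, 0]], "twist": [0, 0, 0, 0, 0]}}

```text
time_s: 12.15
tool_pos: [0.5383, -0.0185, 0.169]
tcp_rot: [0.055, 0.999, 0.0, -0.0]
force: [0.6, -0.2, -1.8]
finger_gap: 0.0143
```

Request:
{"api": "apply_moves", "payload": {"fingers": [1, 1], "xyz": [[0.02, 0.0, 0], [0, 0, 0]], "twist": [0, 0]}}

```text
time_s: 12.4
tool_pos: [0.5374, -0.019, 0.169]
tcp_rot: [0.055, 0.998, -0.0, -0.0]
force: [-0.1, 0.3, -1.0]
finger_gap: 0.0148
```

Request:
{"api": "apply_moves", "payload": {"fingers": [1, 1], "xyz": [[0.01, 0.0, 0], [0, 0, 0]], "twist": [0, 0]}}

```text
time_s: 12.65
tool_pos: [0.537, -0.0189, 0.169]
tcp_rot: [0.055, 0.998, -0.0, 0.0]
force: [-0.1, 0.3, -2.3]
finger_gap: 0.0147
```

Request:
{"api": "apply_moves", "payload": {"fingers": [1, 1], "xyz": [[-0.05, 0.0, 0], [0, 0, 0]], "twist": [0, 0]}}

```text
time_s: 12.9
tool_pos: [0.5393, -0.019, 0.169]
tcp_rot: [0.055, 0.998, -0.0, 0.0]
force: [-0.3, -0.2, -2.0]
finger_gap: 0.0147
```

Request:
{"api": "apply_moves", "payload": {"fingers": [1, 1], "xyz": [[-0.01, 0.0, 0], [0, 0, 0]], "twist": [0, 0]}}

```text
time_s: 13.15
tool_pos: [0.5395, -0.019, 0.169]
tcp_rot: [0.055, 0.998, 0.0, -0.0]
force: [-0.2, -0.6, -2.7]
finger_gap: 0.0146
```

Request:
{"api": "apply_moves", "payload": {"fingers": [1, 1], "xyz": [[0.03, 0.0, -0.02], [0, 0, 0]], "twist": [0, 0]}}

```text
time_s: 13.4
tool_pos: [0.5381, -0.0189, 0.1699]
tcp_rot: [0.055, 0.998, 0.0, -0.0]
force: [-0.5, 0.0, -3.1]
finger_gap: 0.0147
```

Request:
{"api": "apply_moves", "payload": {"fingers": [1, 1], "xyz": [[0, 0.0, -0.01], [0, 0, 0]], "twist": [0, 0]}}

```text
time_s: 13.65
tool_pos: [0.5381, -0.019, 0.1701]
tcp_rot: [0.055, 0.998, -0.0, -0.0]
force: [-0.1, -0.3, -2.7]
finger_gap: 0.0149
```

Request:
{"api": "apply_moves", "payload": {"fingers": [1, 1], "xyz": [[0, 0.0, 0.05], [0, 0, 0]], "twist": [0, 0]}}

```text
time_s: 13.9
tool_pos: [0.5383, -0.0189, 0.1681]
tcp_rot: [0.055, 0.998, -0.0, 0.0]
force: [-0.2, -0.1, -1.6]
finger_gap: 0.0144
```

Request:
{"api": "apply_moves", "payload": {"fingers": [1, 1], "xyz": [[0, 0.0, 0.01], [0, 0, 0]], "twist": [0, 0]}}

```text
time_s: 14.15
tool_pos: [0.5383, -0.0189, 0.1678]
tcp_rot: [0.055, 0.998, -0.0, 0.0]
force: [-0.3, -0.3, -2.2]
finger_gap: 0.0146
```

Probing ±1.2 mm in x and z touched nothing, so the collar is centred with TCP − bar = 31 mm. Next I'll refine the centreline with the wrist cloud and build the waypoints.

```bash
cat > path.py <<'E'
from h import *
from scipy.interpolate import UnivariateSpline
def fit(n):
    s=dict(np.load(f"pics/{n}.npz")); 
    if n[0]=="w":
        P=wcloud(s); m=(P[...,2]>.105)&(P[...,2]<.16)&(P[...,0]>.43)&(P[...,0]<.57)&(P[...,1]>-.036)&(P[...,1]<.25)&(s["pixels"].astype(int).min(-1)>45); q=P[m]
    else: q=barpts(s)
    return bar(q,y1=min(.245,np.percentile(q[:,1],99.5)-.005),n=14),q
if __name__=="__main__":
    yy=np.arange(-.03,.245,.0075); F={}
    for n in("scene0","top0","w2"):
        (L,e),q=fit(n); print(n,e,len(q),q[:,1].max())
        F[n]=[np.interp(yy,L[:,1],L[:,k],right=np.nan) for k in(0,2)]
    for i,y in enumerate(yy): print("%6.1f"%(y*1e3),*["%7.1f %6.1f |"%(F[n][0][i]*1e3,F[n][1][i]*1e3) for n in F])
E
python3 path.py
```

```text
scene0 0.0011639977620513454 1171 0.24975994182210035
top0 0.0012141855824018154 803 0.2499644574429027
w2 0.0006402599486555643 7237 0.19676520257730826
 -30.0   537.2  136.9 |   538.8  138.9 |   537.2  136.9 |
 -22.5   538.0  136.9 |   539.4  139.1 |   537.7  137.3 |
 -15.0   538.8  136.8 |   540.1  139.2 |   538.5  137.4 |
  -7.5   539.6  136.7 |   541.0  139.1 |   539.4  137.3 |
   0.0   540.4  136.7 |   541.9  139.0 |   540.2  137.3 |
   7.5   541.2  136.7 |   542.8  139.1 |   541.0  137.4 |
  15.0   542.0  136.8 |   543.8  139.2 |   541.8  137.5 |
  22.5   542.8  136.9 |   544.6  139.2 |   542.6  137.5 |
  30.0   543.8  137.1 |   545.4  139.2 |   543.5  137.5 |
  37.5   544.7  137.2 |   546.1  139.0 |   544.3  137.5 |
  45.0   545.4  137.4 |   546.6  139.0 |   545.0  137.6 |
  52.5   545.6  137.4 |   546.8  139.1 |   545.2  137.8 |
  60.0   544.7  137.3 |   546.0  139.1 |   544.3  137.7 |
  67.5   541.9  136.5 |   543.2  138.5 |   541.7  137.1 |
  75.0   536.4  135.0 |   537.4  137.1 |   536.9  135.9 |
  82.5   528.6  133.0 |   529.2  134.9 |   529.8  134.0 |
  90.0   519.7  13
[... 499 characters left out ...]
.9 |
 157.5   458.8  128.0 |   459.4  130.9 |   459.4  128.6 |
 165.0   455.0  128.7 |   455.7  131.3 |   455.2  129.1 |
 172.5   452.4  129.3 |   453.3  131.4 |   452.4  129.6 |
 180.0   451.0  129.6 |   452.2  131.4 |   452.0  130.0 |
 187.5   450.6  129.6 |   452.0  131.3 |   454.6  130.3 |
 195.0   451.2  129.4 |   452.7  131.3 |   461.0  130.5 |
 202.5   452.4  129.1 |   453.8  131.4 |     nan    nan |
 210.0   453.7  129.1 |   455.1  131.5 |     nan    nan |
 217.5   455.0  129.3 |   456.3  131.5 |     nan    nan |
 225.0   456.3  129.6 |   457.4  131.6 |     nan    nan |
 232.5   457.5  129.6 |   458.5  131.6 |     nan    nan |
 240.0   458.5  129.0 |   459.5  131.5 |     nan    nan |
```

```bash
cat > plan.py <<'E'
import sys
from path import *
import os
if not os.path.exists("cl.npy"):
    (W,_),_=fit("w2");(S,_),_=fit("scene0")
    W=W+[.00005,0,.03165]; S=S+[0,0,.0322]
    y=np.arange(-.035,.2401,.001)
    k=np.clip((y-.155)/.017,0,1)
    g=lambda L,c:np.interp(y,L[:,1],L[:,c])
    x=(1-k)*g(W,0)+k*g(S,0); z=(1-k)*g(W,2)+k*g(S,2)
    m=y>.195; p=np.polyfit(y[m],x[m],1); z0=z[m].mean()
    # inner leg straight on to the stop
    ye=np.arange(.205,.27,.001); y0=y<.2
    Y=np.r_[y[y0],ye]; X=np.r_[x[y0],np.polyval(p,ye)]; Z=np.r_[z[y0],0*ye+.1613]
    from scipy.ndimage import gaussian_filter1d as gf
    L=np.c_[X,Y,Z]; s=np.r_[0,np.cumsum(np.linalg.norm(np.diff(L,axis=0),axis=1))]
    sg=np.arange(0,s[-1],.0005); L=np.c_[[np.interp(sg,s,L[:,i]) for i in range(3)]].T
    L=gf(L,5,axis=0,mode="nearest"); np.save("cl.npy",L); print("inner yaw",np.degrees(np.arctan2(1,p[0])))
L=np.load("cl.npy"); N=len(L)
def at(i):
    a,b=L[max(i-16,0)],L[min(i+16,N-1)]; return .5*L[i]+.25*(a+b), np.arctan2(b[1]-a[1],b[0]-a[0])
if __name__=="__main__":
    from rig import manip
    st=manip.sense(); M=R.from_quat(st["tcp_rot"]).as_matrix(); p=st["tool_pos"]; yaw=np.arctan2(M[1,1],M[0,1])
    off=np.array([float(v) for v in sys.argv[3:6]])/1e3 if len(sys.argv)>3 else np.zeros(3)  # world offset of track, mm
    step=float(sys.argv[1]); n=int(sys.argv[2])
    i=int(np.argmin(np.linalg.norm((L+off-p)[:,:2],axis=1))); c,t=at(i)
    print("s %.1f  dev(mm)"%(i/2),np.round((p-c-off)*1e3,2),"dyaw %.1f"%np.degrees(yaw-t),"pos",np.round(p*1e3,1),"yaw %.1f"%np.degrees(yaw),"F",np.round(st["force"],1),"tau",np.round(st["torque"],2),"gap %.4f j7 %.2f"%(st["finger_gap"],st["joints"][6]),"t",st["time_s"])
    X=[];T=[]
    for k in range(1,n+1):
        j=min(i+int(round(step*2*k)),N-1); c,t=at(j); c=c+off; d=c-p
        dx=np.array([-np.sin(yaw),np.cos(yaw),0])@d; dy=np.array([np.cos(yaw),np.sin(yaw),0])@d
        X.append([round(float(v)/.04,3) for v in(dx,dy,-d[2])]); T.append(round(float(-(t-yaw))/.1,3)); p=c; yaw=t
    print("end s",j/2,"y",np.round(c*1e3,1)); print(X); print(T)
E
python3 plan.py 6 10
```

```text
inner yaw 80.48403277872474
s 16.0  dev(mm) [ 0.16  0.16 -1.17] dyaw -0.4 pos [538.3 -18.9 167.8] yaw 83.7 F [-0.3 -0.3 -2.2] tau [-0.02 -0.05  0.03] gap 0.0146 j7 1.51 t 14.15
end s 76.0 y [544.6  40.5 169.2]
[[0.004, 0.145, -0.03], [0.0, 0.15, 0.0], [0.001, 0.15, -0.0], [0.0, 0.15, -0.001], [-0.0, 0.15, -0.001], [-0.0, 0.15, -0.001], [-0.0, 0.15, -0.001], [-0.0, 0.15, -0.0], [0.001, 0.15, -0.0], [0.002, 0.15, -0.001]]
[0.066, -0.011, -0.067, -0.042, -0.002, 0.027, 0.039, 0.015, -0.063, -0.203]
```

Request:
{"api": "apply_moves", "payload": {"fingers": [1, 1, 1, 1, 1, 1, 1, 1, 1], "xyz": [[0.004, 0.07, -0.03], [0, 0.15, 0], [0.001, 0.15, 0], [0, 0.15, 0], [0, 0.15, 0], [0, 0.15, 0], [0, 0.15, 0], [0, 0.15, 0], [0, 0, 0]], "twist": [0, 0, 0, 0, 0, 0, 0, 0, 0]}}

```text
time_s: 15.28
tool_pos: [0.543, 0.0263, 0.1689]
tcp_rot: [0.054, 0.999, 0.0, -0.0]
force: [0.5, -0.8, -2.2]
finger_gap: 0.0143
```

```bash
python3 plan.py 3 8
```

```text
s 61.5  dev(mm) [-0.07  0.16 -0.22] dyaw 0.2 pos [543.   26.3 168.9] yaw 83.8 F [ 0.5 -0.8 -2.2] tau [-0.01 -0.04  0.  ] gap 0.0143 j7 1.42 t 15.275
end s 85.5 y [545.   50.  169.3]
[[-0.002, 0.071, -0.006], [0.0, 0.075, -0.0], [0.0, 0.075, -0.0], [0.0, 0.075, -0.0], [0.001, 0.075, -0.001], [0.001, 0.075, -0.001], [0.001, 0.075, -0.001], [0.002, 0.075, -0.001]]
[0.033, -0.022, -0.05, -0.085, -0.133, -0.201, -0.29, -0.399]
```

Request:
{"api": "apply_moves", "payload": {"fingers": [1, 1, 1, 1, 1, 1, 1, 1, 1], "xyz": [[-0.002, 0.071, -0.004], [0, 0.075, 0], [0, 0.075, 0], [0, 0.075, 0], [0, 0.075, 0], [0.001, 0.075, 0], [0.001, 0.075, 0], [0.002, 0.075, 0], [0, 0, 0]], "twist": [0, 0, -0.04, -0.085, -0.13, -0.2, -0.29, -0.4, 0]}}

```text
time_s: 16.4
tool_pos: [0.545, 0.0497, 0.1691]
tcp_rot: [-0.003, 1.0, 0.0, -0.0]
force: [-0.6, -0.8, -1.6]
finger_gap: 0.0144
```

```bash
python3 plan.py 3 7
```

```text
s 85.0  dev(mm) [ 0.04  0.17 -0.19] dyaw 0.4 pos [545.   49.7 169.1] yaw 90.3 F [-0.6 -0.8 -1.6] tau [ 0.01  0.01 -0.02] gap 0.0144 j7 1.47 t 16.4
end s 106.0 y [540.2  69.4 168.3]
[[0.003, 0.07, -0.005], [0.003, 0.074, 0.0], [0.003, 0.074, 0.002], [0.003, 0.074, 0.003], [0.003, 0.074, 0.005], [0.003, 0.073, 0.007], [0.003, 0.073, 0.008]]
[-0.425, -0.628, -0.736, -0.809, -0.839, -0.828, -0.783]
```

Request:
{"api": "apply_moves", "payload": {"fingers": [1, 1, 1, 1, 1], "xyz": [[0.003, 0.07, -0.004], [0.003, 0.074, 0], [0.003, 0.074, 0.002], [0.003, 0.074, 0.003], [0, 0, 0]], "twist": [-0.43, -0.62, -0.72, -0.78, 0]}}

```text
time_s: 17.02
tool_pos: [0.5435, 0.0611, 0.1691]
tcp_rot: [-0.13, 0.992, 0.0, -0.0]
force: [-0.9, -0.4, -1.3]
finger_gap: 0.014
```

```bash
python3 plan.py 3 6
```

```text
s 97.0  dev(mm) [-0.05 -0.16 -0.03] dyaw -0.3 pos [543.5  61.1 169.1] yaw 104.9 F [-0.9 -0.4 -1.3] tau [0.01 0.02 0.01] gap 0.0140 j7 1.66 t 17.025
end s 115.0 y [535.2  76.6 167. ]
[[0.001, 0.077, 0.004], [0.003, 0.073, 0.007], [0.003, 0.073, 0.008], [0.002, 0.073, 0.01], [0.002, 0.073, 0.011], [0.002, 0.073, 0.012]]
[-0.891, -0.828, -0.783, -0.716, -0.641, -0.567]
```

Request:
{"api": "apply_moves", "payload": {"fingers": [1, 1, 1, 1, 1], "xyz": [[0.001, 0.077, 0.004], [0.003, 0.073, 0.007], [0.003, 0.073, 0.008], [0.002, 0.073, 0.01], [0, 0, 0]], "twist": [-0.86, -0.83, -0.78, -0.72, 0]}}

```text
time_s: 17.65
tool_pos: [0.5385, 0.0715, 0.1678]
tcp_rot: [-0.285, 0.959, -0.0, -0.0]
force: [-0.6, -0.6, -2.9]
finger_gap: 0.0143
```

```bash
python3 plan.py 3 6
```

```text
s 108.5  dev(mm) [-0.38 -0.01 -0.2 ] dyaw 0.4 pos [538.5  71.5 167.8] yaw 123.1 F [-0.6 -0.6 -2.9] tau [-0.19  0.13 -0.02] gap 0.0143 j7 1.90 t 17.65
end s 126.5 y [527.2  84.6 164.9]
[[-0.006, 0.068, 0.006], [0.002, 0.073, 0.012], [0.002, 0.073, 0.013], [0.001, 0.073, 0.013], [0.001, 0.073, 0.014], [0.001, 0.074, 0.014]]
[-0.592, -0.579, -0.504, -0.428, -0.352, -0.277]
```

Request:
{"api": "apply_moves", "payload": {"fingers": [1, 1], "xyz": [[0, 0, 0], [0, 0, 0]], "twist": [0, 0]}}

```text
time_s: 17.9
tool_pos: [0.5387, 0.0714, 0.1679]
tcp_rot: [-0.285, 0.959, -0.0, -0.0]
force: [-0.5, -1.0, -3.5]
finger_gap: 0.0146
```

```bash
python3 plan.py 3 6
```

```text
s 108.5  dev(mm) [-0.21 -0.06 -0.17] dyaw 0.4 pos [538.7  71.4 167.9] yaw 123.1 F [-0.5 -1.  -3.5] tau [-0.25  0.14 -0.04] gap 0.0146 j7 1.90 t 17.9
end s 126.5 y [527.2  84.6 164.9]
[[-0.004, 0.072, 0.007], [0.002, 0.073, 0.012], [0.002, 0.073, 0.013], [0.001, 0.073, 0.013], [0.001, 0.073, 0.014], [0.001, 0.074, 0.014]]
[-0.591, -0.579, -0.504, -0.428, -0.352, -0.277]
```

Force is low but there is a moment of 0.29 N·m, so the level ring is wedging on the sloping bend. I'll ease the grip so the collar can tilt to suit the bar.

Request:
{"api": "apply_moves", "payload": {"fingers": [0.6, 0.6, 0.6], "xyz": [[0, 0, 0], [0, 0, 0], [0, 0, 0]], "twist": [0, 0, 0]}}

```text
time_s: 18.27
tool_pos: [0.539, 0.072, 0.1681]
tcp_rot: [-0.285, 0.958, 0.0, 0.0]
force: [-0.8, 0.1, 0.2]
finger_gap: 0.0173
```

```bash
python3 plan.py 3 6
```

```text
s 109.0  dev(mm) [0.32 0.07 0.19] dyaw -0.2 pos [539.   72.  168.1] yaw 123.2 F [-0.8  0.1  0.2] tau [0.15 0.07 0.04] gap 0.0173 j7 1.90 t 18.275
end s 127.0 y [526.9  84.9 164.8]
[[0.01, 0.076, 0.016], [0.002, 0.073, 0.012], [0.002, 0.073, 0.013], [0.001, 0.073, 0.014], [0.001, 0.073, 0.014], [0.001, 0.074, 0.014]]
[-0.678, -0.567, -0.491, -0.415, -0.339, -0.265]
```

Request:
{"api": "apply_moves", "payload": {"fingers": [0.6, 0.6, 0.6, 0.6], "xyz": [[0.006, 0.072, 0.01], [0.002, 0.073, 0.012], [0.002, 0.073, 0.013], [0, 0, 0]], "twist": [-0.6, -0.5, -0.45, 0]}}

```text
time_s: 18.77
tool_pos: [0.5332, 0.0789, 0.1666]
tcp_rot: [-0.359, 0.933, 0.0, 0.0]
force: [-0.7, 1.1, 0.6]
finger_gap: 0.0173
```

```bash
python3 plan.py 3 6
```

```text
s 118.0  dev(mm) [-0.02  0.05  0.1 ] dyaw -1.0 pos [533.2  78.9 166.6] yaw 132.1 F [-0.7  1.1  0.6] tau [ 0.1   0.03 -0.03] gap 0.0173 j7 2.01 t 18.775
end s 136.0 y [520.1  90.6 163.1]
[[0.003, 0.072, 0.016], [0.001, 0.073, 0.014], [0.001, 0.074, 0.014], [0.0, 0.074, 0.014], [0.0, 0.074, 0.014], [0.0, 0.074, 0.014]]
[-0.593, -0.339, -0.265, -0.193, -0.127, -0.069]
```

Request:
{"api": "apply_moves", "payload": {"fingers": [0.6, 0.6, 0.6, 0.6], "xyz": [[0.003, 0.072, 0.014], [0.001, 0.073, 0.014], [0.001, 0.074, 0.014], [0, 0, 0]], "twist": [-0.5, -0.33, -0.26, 0]}}

```text
time_s: 19.27
tool_pos: [0.5268, 0.085, 0.1649]
tcp_rot: [-0.409, 0.912, 0.0, 0.0]
force: [0.1, 0.8, 1.9]
finger_gap: 0.0169
```

```bash
python3 plan.py 3 6; python3 - <<'E'
from rig import manip
from h import *
st,s=wrist(manip); a=manip.snapshot("scene")
A=cv2.resize(a["pixels"][150:250,280:420],(630,450),interpolation=2)
B=cv2.resize(s["pixels"][180:330,220:470],(300,180)); 
C=np.zeros((450,800,3),np.uint8);C[:,:630]=A; C[:,630:]=cv2.resize(s["pixels"][150:390,275:365],(170,450)); cv2.imwrite("pics/c4.png",C[:,:,::-1])
E
```

```text
s 127.0  dev(mm) [-0.07  0.06  0.08] dyaw -0.6 pos [526.8  85.  164.9] yaw 138.3 F [0.1 0.8 1.9] tau [ 0.06 -0.1  -0.  ] gap 0.0169 j7 2.08 t 19.275
end s 145.0 y [513.2  96.2 161.5]
[[0.001, 0.071, 0.016], [0.0, 0.074, 0.014], [0.0, 0.074, 0.014], [-0.0, 0.074, 0.014], [-0.0, 0.074, 0.013], [-0.0, 0.074, 0.013]]
[-0.3, -0.127, -0.069, -0.015, 0.036, 0.083]
```

View pics/c4.png

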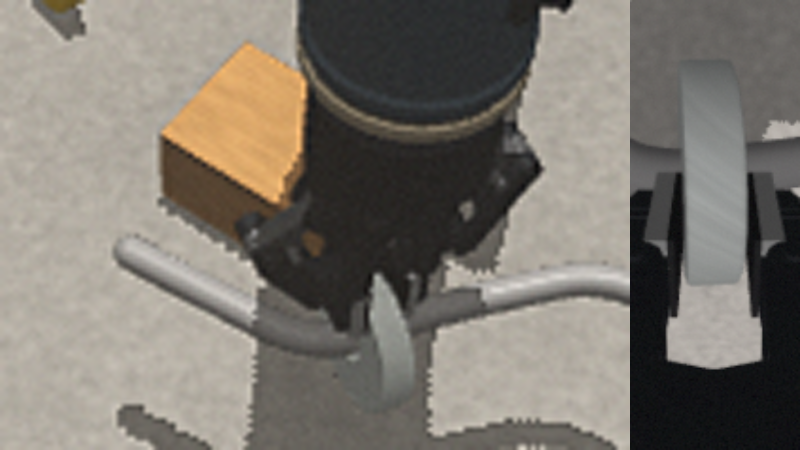

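The collar at (390,345) is on the bar past the first bend, loosely caged between the pads, with low force. I'll continue the same way.

Request:
{"api": "apply_moves", "payload": {"fingers": [0.6, 0.6, 0.6, 0.6, 0.6, 0.6, 0.6], "xyz": [[0.001, 0.071, 0.014], [0, 0.074, 0.014], [0, 0.074, 0.014], [0, 0.074, 0.014], [0, 0.074, 0.013], [0, 0.074, 0.013], [0, 0, 0]], "twist": [-0.25, -0.12, -0.07, 0, 0.03, 0.08, 0]}}

```text
time_s: 20.25
tool_pos: [0.5129, 0.0963, 0.1615]
tcp_rot: [-0.424, 0.906, 0.0, -0.0]
force: [0.3, -0.1, 3.8]
finger_gap: 0.0169
```

```bash
python3 plan.py 3 8
```

```text
s 145.5  dev(mm) [ 0.08 -0.16  0.01] dyaw -0.3 pos [512.9  96.3 161.5] yaw 140.2 F [ 0.3 -0.1  3.8] tau [ 0.08 -0.03  0.04] gap 0.0169 j7 2.08 t 20.25
end s 169.5 y [495.4 112.7 158.7]
[[-0.002, 0.078, 0.012], [-0.001, 0.074, 0.011], [-0.001, 0.074, 0.01], [-0.001, 0.074, 0.009], [-0.001, 0.074, 0.008], [-0.0, 0.075, 0.007], [-0.0, 0.075, 0.006], [-0.0, 0.075, 0.005]]
[0.079, 0.154, 0.168, 0.17, 0.161, 0.146, 0.128, 0.108]
```

Request:
{"api": "apply_moves", "payload": {"fingers": [0.6, 0.6, 0.6, 0.6, 0.6], "xyz": [[-0.002, 0.078, 0.009], [-0.001, 0.074, 0.01], [-0.001, 0.074, 0.01], [-0.001, 0.074, 0.009], [0, 0, 0]], "twist": [0.1, 0.15, 0.16, 0.17, 0]}}

```text
time_s: 20.88
tool_pos: [0.5037, 0.1043, 0.1598]
tcp_rot: [-0.398, 0.918, 0.0, -0.001]
force: [-0.7, 1.4, 0.5]
finger_gap: 0.0172
```

```bash
python3 plan.py 3 8
```

```text
s 157.5  dev(mm) [-0.19 -0.   -0.02] dyaw -0.1 pos [503.7 104.3 159.8] yaw 136.9 F [-0.7  1.4  0.5] tau [ 0.16  0.13 -0.06] gap 0.0172 j7 2.01 t 20.875
end s 181.5 y [487.3 121.5 158.2]
[[-0.004, 0.071, 0.008], [-0.0, 0.075, 0.007], [-0.0, 0.075, 0.006], [-0.0, 0.075, 0.005], [-0.0, 0.075, 0.005], [-0.0, 0.075, 0.004], [-0.0, 0.075, 0.003], [-0.0, 0.075, 0.002]]
[0.152, 0.146, 0.128, 0.108, 0.091, 0.078, 0.071, 0.07]
```

Request:
{"api": "apply_moves", "payload": {"fingers": [0.6, 0.6, 0.6, 0.6, 0.6, 0.6, 0.6, 0.6, 0.6], "xyz": [[-0.003, 0.071, 0.008], [0, 0.075, 0.007], [0, 0.075, 0.006], [0, 0.075, 0.005], [0, 0.075, 0.005], [0, 0.075, 0.004], [0, 0.075, 0.003], [0, 0.075, 0.002], [0, 0, 0]], "twist": [0.15, 0.14, 0.13, 0.11, 0.09, 0.08, 0.07, 0.07, 0]}}

```text
time_s: 22.0
tool_pos: [0.4877, 0.1214, 0.1585]
tcp_rot: [-0.359, 0.933, 0.0, -0.0]
force: [-0.5, -0.9, 0.6]
finger_gap: 0.017
```

```bash
python3 plan.py 3 9
```

```text
s 181.0  dev(mm) [0.1  0.25 0.28] dyaw -0.0 pos [487.7 121.4 158.5] yaw 132.1 F [-0.5 -0.9  0.6] tau [-0.   -0.01  0.01] gap 0.0170 j7 1.90 t 22.0
end s 208.0 y [470.4 141.9 158.8]
[[0.006, 0.072, 0.009], [-0.0, 0.075, 0.001], [-0.0, 0.075, 0.0], [-0.0, 0.075, -0.001], [-0.0, 0.075, -0.002], [-0.0, 0.075, -0.003], [-0.0, 0.075, -0.003], [-0.0, 0.075, -0.004], [-0.0, 0.075, -0.005]]
[0.068, 0.083, 0.093, 0.103, 0.112, 0.119, 0.121, 0.121, 0.116]
```

Request:
{"api": "apply_moves", "payload": {"fingers": [0.6, 0.6, 0.6, 0.6, 0.6, 0.6, 0.6, 0.6, 0.6, 0.6], "xyz": [[0.004, 0.072, 0.007], [0, 0.075, 0.001], [0, 0.075, 0], [0, 0.075, -0.001], [0, 0.075, -0.002], [0, 0.075, -0.003], [0, 0.075, -0.003], [0, 0.075, -0.004], [0, 0.075, -0.005], [0, 0, 0]], "twist": [0.07, 0.08, 0.09, 0.1, 0.11, 0.12, 0.12, 0.12, 0.12, 0]}}

```text
time_s: 23.25
tool_pos: [0.47, 0.1419, 0.1587]
tcp_rot: [-0.315, 0.949, 0.0, -0.0]
force: [0.2, -0.7, -0.5]
finger_gap: 0.0172
```

```bash
python3 plan.py 3 7
```

```text
s 208.0  dev(mm) [-0.36  0.04 -0.02] dyaw 0.0 pos [470.  141.9 158.7] yaw 126.7 F [ 0.2 -0.7 -0.5] tau [-0.11 -0.11  0.02] gap 0.0172 j7 1.77 t 23.25
end s 229.0 y [458.6 159.2 160.3]
[[-0.007, 0.069, -0.006], [-0.0, 0.075, -0.006], [-0.0, 0.075, -0.006], [-0.0, 0.075, -0.006], [-0.001, 0.075, -0.006], [-0.001, 0.075, -0.006], [-0.002, 0.075, -0.006]]
[0.116, 0.099, 0.084, 0.086, 0.13, 0.209, 0.31]
```

Request:
{"api": "apply_moves", "payload": {"fingers": [0.6, 0.6, 0.6, 0.6, 0.6, 0.6, 0.6], "xyz": [[-0.005, 0.069, -0.006], [0, 0.075, -0.006], [0, 0.075, -0.006], [0, 0.075, -0.006], [-0.001, 0.075, -0.006], [-0.001, 0.075, -0.006], [0, 0, 0]], "twist": [0.12, 0.1, 0.09, 0.09, 0.13, 0.21, 0]}}

```text
time_s: 24.12
tool_pos: [0.4603, 0.1566, 0.1603]
tcp_rot: [-0.28, 0.96, 0.0, -0.0]
force: [0.5, -0.3, -0.4]
finger_gap: 0.017
```

```bash
python3 plan.py 3 7
```

```text
s 226.0  dev(mm) [ 0.19 -0.    0.2 ] dyaw -0.1 pos [460.3 156.6 160.3] yaw 122.5 F [ 0.5 -0.3 -0.4] tau [-0.08  0.06 -0.01] gap 0.0170 j7 1.68 t 24.125
end s 247.0 y [452.1 175.7 161.6]
[[0.002, 0.077, -0.001], [-0.002, 0.074, -0.006], [-0.002, 0.074, -0.006], [-0.002, 0.074, -0.005], [-0.002, 0.074, -0.005], [-0.002, 0.074, -0.005], [-0.002, 0.074, -0.004]]
[0.289, 0.424, 0.529, 0.588, 0.607, 0.603, 0.589]
```

Request:
{"api": "apply_moves", "payload": {"fingers": [0.6, 0.6, 0.6, 0.6, 0.6], "xyz": [[0.001, 0.077, -0.002], [-0.002, 0.074, -0.006], [-0.002, 0.074, -0.006], [-0.002, 0.074, -0.005], [0, 0, 0]], "twist": [0.3, 0.42, 0.53, 0.59, 0]}}

```text
time_s: 24.75
tool_pos: [0.4547, 0.1671, 0.1611]
tcp_rot: [-0.19, 0.982, 0.0, -0.0]
force: [1.1, -0.6, -0.1]
finger_gap: 0.0172
```

```bash
python3 plan.py 3 7
```

```text
s 238.0  dev(mm) [ 0.11 -0.07  0.06] dyaw -0.1 pos [454.7 167.1 161.1] yaw 111.9 F [ 1.1 -0.6 -0.1] tau [-0.03 -0.08 -0.  ] gap 0.0172 j7 1.50 t 24.75
end s 259.0 y [450.9 187.5 161.7]
[[-0.0, 0.077, -0.004], [-0.002, 0.074, -0.005], [-0.002, 0.074, -0.004], [-0.002, 0.074, -0.003], [-0.002, 0.074, -0.002], [-0.002, 0.074, -0.001], [-0.002, 0.075, 0.0]]
[0.596, 0.603, 0.589, 0.573, 0.559, 0.536, 0.499]
```

Request:
{"api": "apply_moves", "payload": {"fingers": [0.6, 0.6, 0.6, 0.6, 0.6, 0.6, 0.6], "xyz": [[0, 0.077, -0.004], [-0.002, 0.074, -0.005], [-0.002, 0.074, -0.004], [-0.002, 0.074, -0.003], [-0.002, 0.074, -0.002], [-0.002, 0.074, -0.001], [0, 0, 0]], "twist": [0.6, 0.6, 0.59, 0.57, 0.56, 0.53, 0]}}

```text
time_s: 25.62
tool_pos: [0.4509, 0.1843, 0.1617]
tcp_rot: [-0.02, 1.0, -0.0, -0.0]
force: [0.0, -0.2, -0.0]
finger_gap: 0.0171
```

```bash
python3 plan.py 3 9
```

```text
s 256.0  dev(mm) [-0.09 -0.23 -0.06] dyaw 0.1 pos [450.9 184.3 161.7] yaw 92.2 F [ 0.  -0.2 -0. ] tau [ 0.01  0.08 -0.02] gap 0.0171 j7 1.19 t 25.625
end s 283.0 y [453.9 211.3 161.3]
[[-0.004, 0.08, -0.001], [-0.001, 0.075, 0.001], [-0.001, 0.075, 0.002], [-0.001, 0.075, 0.002], [-0.0, 0.075, 0.002], [-0.0, 0.075, 0.002], [-0.0, 0.075, 0.001], [0.0, 0.075, 0.001], [0.0, 0.075, 0.0]]
[0.52, 0.45, 0.389, 0.305, 0.21, 0.129, 0.065, 0.014, -0.013]
```

Request:
{"api": "apply_moves", "payload": {"fingers": [0.6, 0.6, 0.6, 0.6, 0.6, 0.6, 0.6, 0.6, 0.6], "xyz": [[-0.004, 0.08, -0.001], [-0.001, 0.075, 0.001], [-0.001, 0.075, 0.002], [-0.001, 0.075, 0.002], [0, 0.075, 0.002], [0, 0.075, 0.002], [0, 0.075, 0.001], [0, 0.075, 0], [0, 0, 0]], "twist": [0.52, 0.45, 0.39, 0.3, 0.2, 0.1, 0.03, 0, 0]}}

```text
time_s: 26.75
tool_pos: [0.4536, 0.2087, 0.1614]
tcp_rot: [0.08, 0.997, 0.0, 0.0]
force: [0.1, 0.4, 0.2]
finger_gap: 0.0171
```

```bash
python3 plan.py 3 9; python3 - <<'E'
from rig import manip
from h import *
st,s=wrist(manip); a=manip.snapshot("scene"); np.savez("pics/w5.npz",**s); np.savez("pics/s5.npz",**a)
A=cv2.resize(a["pixels"][170:290,350:520],(567,400),interpolation=2)
B=cv2.resize(s["pixels"][130:380,250:480],(230*3//2,250*3//2)); C=np.zeros((400,800,3),np.uint8); C[:,:450]=A[:,:450]; C[:375,455:]=B
cv2.imwrite("pics/c5.png",C[:,:,::-1])
# stop face position
for n in("scene0","top0"):
    b=dict(np.load(f"pics/{n}.npz")); P=cloud(b); u=np.array([.155,.988]); q=P[(P[...,2]>.1405)&(P[...,2]<.15)&(P[...,1]>.235)&(P[...,1]<.29)&(P[...,0]>.44)&(P[...,0]<.49)]
    print(n,len(q),np.percentile(q[:,1],[0,3,10,50,90,97,100]))
E
```

```text
s 280.5  dev(mm) [ 0.15 -0.11  0.1 ] dyaw 0.5 pos [453.6 208.7 161.4] yaw 80.8 F [0.1 0.4 0.2] tau [-0.03 -0.02  0.01] gap 0.0171 j7 0.99 t 26.75
end s 307.5 y [458.  235.4 161.3]
[[0.004, 0.077, 0.003], [-0.0, 0.075, 0.0], [-0.0, 0.075, 0.0], [-0.0, 0.075, 0.0], [-0.0, 0.075, 0.0], [0.0, 0.075, -0.0], [-0.0, 0.075, -0.0], [0.0, 0.075, -0.0], [0.0, 0.075, -0.0]]
[0.068, -0.011, -0.003, -0.0, -0.0, -0.0, 0.0, -0.0, 0.0]
scene0 32 [0.25335251 0.25366534 0.25471983 0.25874858 0.26236323 0.26418801
 0.27287564]
top0 45 [0.23908661 0.24143607 0.25162537 0.25692398 0.26180275 0.27759629
 0.28643122]
```

View pics/c5.png

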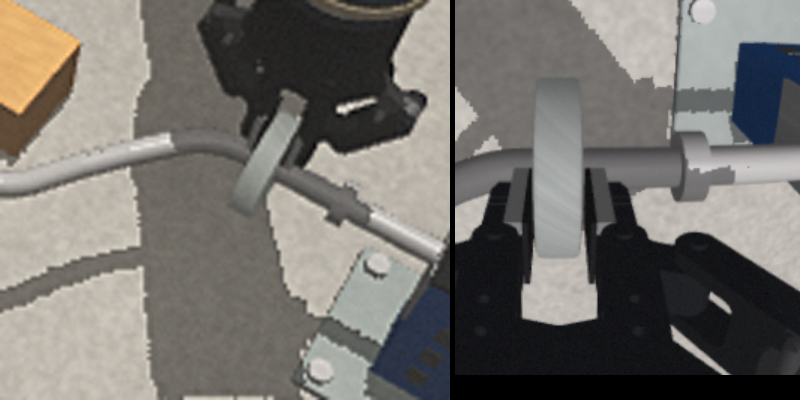

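The collar at (265,160) is past both bends. The stop at (690,165) in the wrist crop is about 36 mm ahead. I'll re-grip on the straight leg, lift slightly to centre, and advance.

Request:
{"api": "apply_moves", "payload": {"fingers": [1, 1, 1, 1], "xyz": [[0.004, 0, 0], [0, 0, 0], [0, 0, 0], [0, 0, -0.015]], "twist": [0, 0, 0, 0]}}

```text
time_s: 27.35
tool_pos: [0.4532, 0.208, 0.1619]
tcp_rot: [0.081, 0.997, -0.0, -0.0]
force: [0.7, -0.0, -1.6]
finger_gap: 0.0144
```

Request:
{"api": "apply_moves", "payload": {"fingers": [1, 1, 1, 1, 1], "xyz": [[0, 0.075, 0], [0, 0.075, 0], [0, 0.075, 0], [0, 0.075, 0], [0, 0, 0]], "twist": [0, 0, 0, 0, 0]}}

```text
time_s: 27.98
tool_pos: [0.4553, 0.2203, 0.162]
tcp_rot: [0.08, 0.997, 0.0, -0.0]
force: [0.1, -0.2, -1.8]
finger_gap: 0.0143
```

```bash
python3 plan.py 3 5
```

```text
s 292.0  dev(mm) [-0.05  0.21  0.7 ] dyaw 0.3 pos [455.3 220.3 162. ] yaw 80.8 F [ 0.1 -0.2 -1.8] tau [-0.01 -0.02 -0.04] gap 0.0143 j7 0.97 t 27.975
end s 307.0 y [457.9 234.9 161.3]
[[-0.003, 0.07, 0.017], [-0.0, 0.075, -0.0], [0.0, 0.075, -0.0], [0.0, 0.075, -0.0], [-0.0, 0.075, -0.0]]
[0.053, -0.0, -0.0, 0.0, -0.0]
```

Moving free. I'll advance to about 8 mm short, then use small steps.

Request:
{"api": "apply_moves", "payload": {"fingers": [1, 1, 1, 1, 1, 1, 1], "xyz": [[0, 0.075, 0], [0, 0.075, 0], [0, 0.075, 0], [0, 0.075, 0], [0, 0.075, 0], [0, 0.05, 0], [0, 0, 0]], "twist": [0, 0, 0, 0, 0, 0, 0]}}

```text
time_s: 28.85
tool_pos: [0.4581, 0.2369, 0.162]
tcp_rot: [0.08, 0.997, -0.0, 0.0]
force: [0.8, -0.3, -2.5]
finger_gap: 0.0142
```

Request:
{"api": "apply_moves", "payload": {"fingers": [1, 1, 1, 1], "xyz": [[0, 0.025, 0], [0, 0.025, 0], [0, 0.025, 0], [0, 0, 0]], "twist": [0, 0, 0, 0]}}

```text
time_s: 29.35
tool_pos: [0.4585, 0.2399, 0.162]
tcp_rot: [0.081, 0.997, -0.0, -0.0]
force: [1.7, 0.2, -1.6]
finger_gap: 0.0145
```

Request:
{"api": "apply_moves", "payload": {"fingers": [1, 1, 1], "xyz": [[0, 0.025, 0], [0, 0.025, 0], [0, 0, 0]], "twist": [0, 0, 0]}}

```text
time_s: 29.72
tool_pos: [0.4589, 0.2419, 0.1621]
tcp_rot: [0.08, 0.997, 0.0, 0.0]
force: [1.0, -0.4, -1.5]
finger_gap: 0.0145
```

Request:
{"api": "apply_moves", "payload": {"fingers": [1, 1, 1], "xyz": [[-0.012, 0.02, 0], [0, 0.015, 0], [0, 0, 0]], "twist": [0, 0, 0]}}

```text
time_s: 30.1
tool_pos: [0.4596, 0.2431, 0.162]
tcp_rot: [0.081, 0.997, -0.0, -0.0]
force: [-0.1, -0.5, -1.7]
finger_gap: 0.0145
```

Request:
{"api": "apply_moves", "payload": {"fingers": [1, 1], "xyz": [[0, 0.018, 0], [0, 0, 0]], "twist": [0, 0]}}

```text
time_s: 30.35
tool_pos: [0.4597, 0.2438, 0.1621]
tcp_rot: [0.081, 0.997, -0.0, -0.0]
force: [0.5, -0.1, -1.9]
finger_gap: 0.0147
```

Request:
{"api": "apply_moves", "payload": {"fingers": [1, 1], "xyz": [[0, 0.015, 0], [0, 0, 0]], "twist": [0, 0]}}

```text
time_s: 30.6
tool_pos: [0.4598, 0.2444, 0.1621]
tcp_rot: [0.081, 0.997, 0.0, 0.0]
force: [0.2, -0.1, -1.5]
finger_gap: 0.0145
```

Request:
{"api": "apply_moves", "payload": {"fingers": [1, 1], "xyz": [[0, 0.015, 0], [0, 0, 0]], "twist": [0, 0]}}

```text
time_s: 30.85
tool_pos: [0.4599, 0.245, 0.1621]
tcp_rot: [0.081, 0.997, 0.0, 0.0]
force: [0.2, 0.3, -1.3]
finger_gap: 0.0144
```

Request:
{"api": "apply_moves", "payload": {"fingers": [1, 1], "xyz": [[0, 0.012, 0], [0, 0, 0]], "twist": [0, 0]}}

```text
time_s: 31.1
tool_pos: [0.46, 0.2455, 0.162]
tcp_rot: [0.081, 0.997, -0.0, 0.0]
force: [-0.8, -0.5, -2.2]
finger_gap: 0.0146
```

Request:
{"api": "apply_moves", "payload": {"fingers": [1, 1], "xyz": [[0, 0.01, 0], [0, 0, 0]], "twist": [0, 0]}}

```text
time_s: 31.35
tool_pos: [0.46, 0.2458, 0.162]
tcp_rot: [0.081, 0.997, -0.0, -0.0]
force: [-0.7, 0.5, -1.9]
finger_gap: 0.0145
```

Request:
{"api": "apply_moves", "payload": {"fingers": [1, 1], "xyz": [[0, 0.015, 0], [0, 0, 0]], "twist": [0, 0]}}

```text
time_s: 31.6
tool_pos: [0.4601, 0.246, 0.162]
tcp_rot: [0.081, 0.997, -0.0, -0.0]
force: [-0.6, -1.8, -0.4]
finger_gap: 0.0142
```

Request:
{"api": "apply_moves", "payload": {"fingers": [1, 1], "xyz": [[0, 0.012, 0], [0, 0, 0]], "twist": [0, 0]}}

```text
time_s: 31.85
tool_pos: [0.4601, 0.2461, 0.162]
tcp_rot: [0.081, 0.997, -0.001, -0.0]
force: [0.2, -4.5, 0.9]
finger_gap: 0.0148
```

```bash
python3 plan.py 1 1; python3 - <<'E'
from rig import manip
from h import *
st,s=wrist(manip); np.savez("pics/w6.npz",**s)
cv2.imwrite("pics/c6.png",cv2.resize(s["pixels"][130:280,250:430],(720,600),interpolation=2)[:,:,::-1])
E
```

```text
s 318.5  dev(mm) [ 0.3  -0.14  0.71] dyaw 0.2 pos [460.1 246.1 162. ] yaw 80.7 F [ 0.2 -4.5  0.9] tau [-1.17  0.21  0.03] gap 0.0148 j7 0.93 t 31.85
end s 319.5 y [459.9 247.2 161.3]
[[0.008, 0.027, 0.018]]
[0.042]
```

View pics/c6.png

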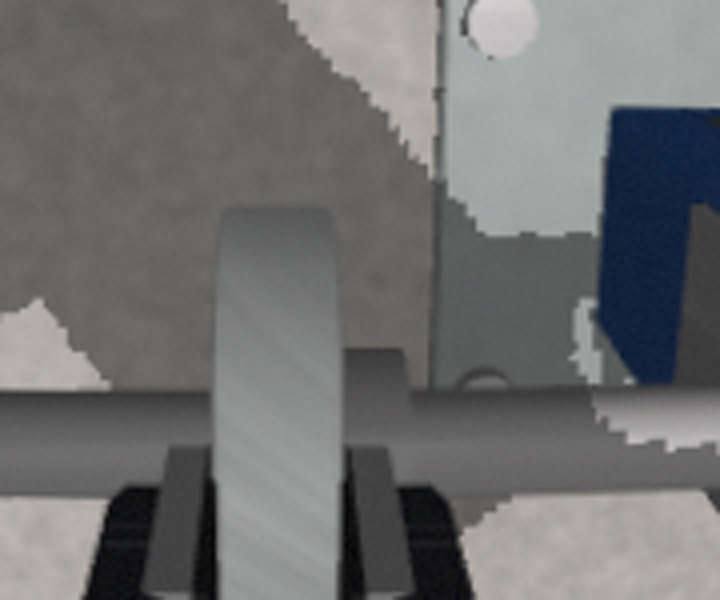

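Contact: −4.5 N along the bar at y = 0.2461. That puts the collar's face at 0.254, matching the measured stop face at 0.2534, and the crop shows it touching the stop at (345,370). I'll lower it to hang, press lightly, and release.

Request:
{"api": "apply_moves", "payload": {"fingers": [1, 1, 1, 1], "xyz": [[0, 0, 0.014], [0, 0, 0], [0, 0.01, 0], [0, 0, 0]], "twist": [0, 0, 0, 0]}}

```text
time_s: 32.4
tool_pos: [0.4602, 0.2462, 0.1618]
tcp_rot: [0.081, 0.997, -0.001, -0.0]
force: [-2.0, -6.3, 6.6]
finger_gap: 0.0145
```

Request:
{"api": "apply_moves", "payload": {"fingers": [0.75, 0.65, 0.6, 0.6], "xyz": [[0, 0, 0], [0, 0, 0], [0, 0, 0], [0, 0, 0]], "twist": [0, 0, 0, 0]}}

```text
time_s: 32.9
tool_pos: [0.4603, 0.2467, 0.1616]
tcp_rot: [0.081, 0.997, -0.0, -0.0]
force: [-1.0, -5.4, 3.6]
finger_gap: 0.0171
```

```bash
cat > gap.py <<'E'
from rig import manip
from h import *
st,s=wrist(manip); P=wcloud(s); px=s["pixels"].astype(int)
np.savez("pics/wl.npz",**s); np.savez("pics/sl.npz",**manip.snapshot("scene"))
print(st["tool_pos"],st["force"],st["torque"],st["finger_gap"],st["time_s"])
u=np.array([np.cos(np.radians(80.8)),np.sin(np.radians(80.8)),0]); c=np.array([.4600,.2459,.1303]); w=np.array([-u[1],u[0],0])
d=P-c; a=d@u; b=d@w; r=np.hypot(b,d[...,2])
m=(r>.028)&(r<.042)&(abs(a)<.02)&(px.min(-1)>70); print("collar along-axis range mm",np.percentile(a[m],[1,5,50,95,99])*1e3,m.sum(),"zmax",P[m][:,2].max())
E
python3 gap.py
```

```text
[0.46027129 0.24668821 0.16164677] [-0.98972795 -5.39667383  3.56482967] [-1.28453571  0.21870281  0.01898097] 0.017132267038429263 32.9
collar along-axis range mm [-7.01316354 -6.1489168   0.99919693  8.05288895  8.68811557] 3882 zmax 0.1713944565655708
```

Request:
{"api": "apply_moves", "payload": {"fingers": [0.55, 0.5, 0.4, 0.2, 0, 0, 0, 0], "xyz": [[0, 0, 0], [0, 0, 0], [0, 0, 0], [0, 0, 0], [0, 0, 0], [0, 0, 0], [0, 0, 0], [0, 0, 0]], "twist": [0, 0, 0, 0, 0, 0, 0, 0]}}

```text
time_s: 34.0
tool_pos: [0.4603, 0.2472, 0.1615]
tcp_rot: [0.081, 0.997, -0.0, 0.0]
force: [0.4, -0.2, -0.2]
finger_gap: 0.0427
```

```bash
python3 gap.py; python3 - <<'E'
from h import *
s=np.load("pics/wl.npz"); cv2.imwrite("pics/c7.png",cv2.resize(s["pixels"][130:280,250:430],(720,600),interpolation=2)[:,:,::-1])
E
```

```text
[0.46028725 0.24724679 0.16150755] [ 0.39566909 -0.24166762 -0.2123165 ] [ 0.04733238 -0.04208118  0.00490421] 0.042652090319073944 34.0
collar along-axis range mm [-7.0248466  -6.39794222  0.64363414  7.72188848  8.39788493] 3862 zmax 0.16456175588007424
```

View pics/c7.png

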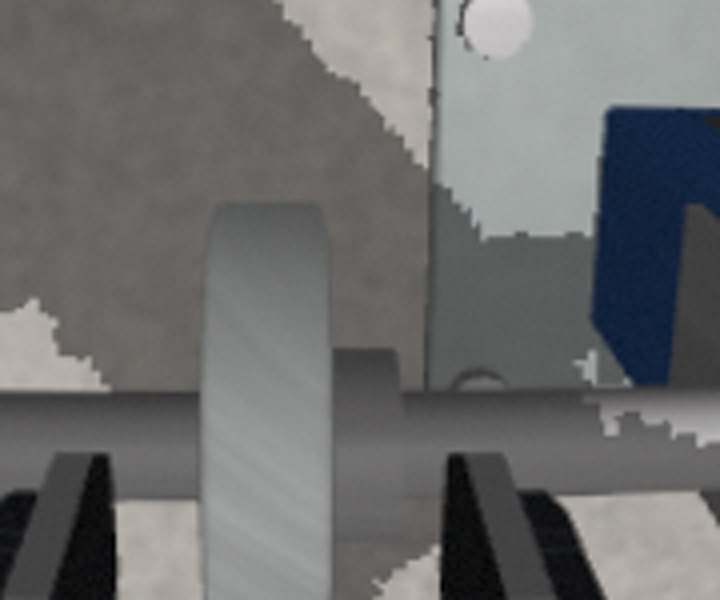

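Released: the wrist force is about 0 and the collar hangs against the stop at (333,400). To be sure it is butted, I'll give it a gentle low push with the rear finger only.

Request:
{"api": "apply_moves", "payload": {"fingers": [0, 0, 0, 0, 0, 0], "xyz": [[0, 0, 0.1], [0, 0, 0.08], [0, 0.1, 0], [0, 0.1, 0], [0, 0.06, 0], [0, 0, 0]], "twist": [0, 0, 0, 0, 0, 0]}}

```text
time_s: 34.85
tool_pos: [0.462, 0.2579, 0.1543]
tcp_rot: [0.08, 0.997, 0.0, 0.0]
force: [0.8, -0.5, -0.0]
finger_gap: 0.0427
```

Request:
{"api": "apply_moves", "payload": {"fingers": [0, 0], "xyz": [[0, 0.02, 0], [0, 0, 0]], "twist": [0, 0]}}

```text
time_s: 35.1
tool_pos: [0.4621, 0.2583, 0.1543]
tcp_rot: [0.081, 0.997, 0.0, 0.0]
force: [0.9, 0.1, 0.1]
finger_gap: 0.0426
```

Request:
{"api": "apply_moves", "payload": {"fingers": [0, 0], "xyz": [[0, 0.015, 0], [0, 0, 0]], "twist": [0, 0]}}

```text
time_s: 35.35
tool_pos: [0.4622, 0.2589, 0.1543]
tcp_rot: [0.081, 0.997, -0.0, -0.0]
force: [-0.2, -0.1, 0.1]
finger_gap: 0.0424
```

Request:
{"api": "apply_moves", "payload": {"fingers": [0, 0], "xyz": [[0, 0.015, 0], [0, 0, 0]], "twist": [0, 0]}}

```text
time_s: 35.6
tool_pos: [0.4622, 0.2592, 0.1543]
tcp_rot: [0.081, 0.997, -0.0, -0.0]
force: [-1.4, -1.7, 1.8]
finger_gap: 0.0432
```

Request:
{"api": "apply_moves", "payload": {"fingers": [0, 0], "xyz": [[0, 0.015, 0], [0, 0, 0]], "twist": [0, 0]}}

```text
time_s: 35.85
tool_pos: [0.4622, 0.2593, 0.1543]
tcp_rot: [0.081, 0.997, -0.001, -0.0]
force: [-1.5, -4.5, 3.7]
finger_gap: 0.0423
```

Request:
{"api": "apply_moves", "payload": {"fingers": [0, 0], "xyz": [[0, 0.01, 0], [0, 0, 0]], "twist": [0, 0]}}

```text
time_s: 36.1
tool_pos: [0.4622, 0.2593, 0.1543]
tcp_rot: [0.081, 0.997, -0.001, -0.0]
force: [-1.4, -5.7, 4.7]
finger_gap: 0.0424
```

A firm stop at about 6 N with no travel, so it is butted. I'll back off, rise and verify.

Request:
{"api": "apply_moves", "payload": {"fingers": [0, 0, 0, 0, 0, 0, 0, 0, 0, 0], "xyz": [[0, -0.1, 0], [0, -0.15, 0], [0, -0.08, 0], [0, 0, 0], [0, 0, -0.3], [0, 0, -0.6], [0, 0, -0.8], [0, 0, -0.8], [0, 0, -0.5], [0, 0, 0]], "twist": [0, 0, 0, 0, 0, 0, 0, 0, 0, 0]}}

```text
time_s: 37.35
tool_pos: [0.461, 0.248, 0.2764]
tcp_rot: [0.08, 0.997, 0.001, 0.001]
force: [-1.0, 0.3, -0.2]
finger_gap: 0.0428
```

```bash
python3 gap.py; python3 - <<'E'
from h import *
s=np.load("pics/wl.npz"); a=np.load("pics/sl.npz")
C=np.zeros((400,800,3),np.uint8); C[:,:400]=cv2.resize(s["pixels"][100:300,240:440],(400,400)); C[:,405:]=cv2.resize(a["pixels"][170:290,390:510],(395,400),interpolation=2)
cv2.imwrite("pics/c8.png",C[:,:,::-1])
b=np.load("pics/scene0.npz")
d=np.abs(a["pixels"].astype(int)-b["pixels"]).sum(-1)
for n,(r0,r1,c0,c1) in dict(tray_blank=(180,215,205,235),carton=(160,216,314,375),bin=(218,300,185,267),green=(108,136,232,262),yellow=(122,155,278,302)).items(): print(n,(d[r0:r1,c0:c1]>60).mean())
E
```

```text
[0.46103831 0.24803934 0.27638876] [-0.99042197  0.28014329 -0.16796174] [ 0.00360755  0.0388069  -0.05185991] 0.04275037953286019 37.35
collar along-axis range mm [-7.46105251 -6.22771798  0.7885141   8.14790975  8.40126716] 1404 zmax 0.16466335508979577
tray_blank 0.09238095238095238
carton 0.014929742388758781
bin 0.05844735276621059
green 0.015476190476190477
yellow 0.017676767676767676
```

View pics/c8.png

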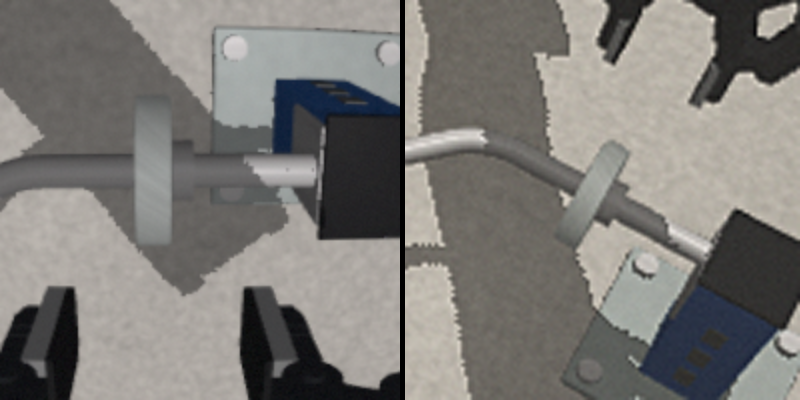

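The collar hangs on the bar against the stop, at (155,170) and (600,195) in the two crops, and the gripper is clear of it. Handing in.

```bash
python3 -c "
from rig import manip
manip.close_job(); print('done')"
```

```text
the job is handed in; nothing more can be done
done
```

The collar is on the bar, hanging against the stop, with the gripper clear of it. I handed in at 37.4 s of the 72 s allowed.

- **Pick and thread:** I took the collar from the tray saddle nearer the robot, where the bore was visible in the scene picture. I threaded it along the bar line measured from the cameras. On the outer leg, a feel of about ±1.2 mm sideways and up and down met no contact.
- **Bends:** A small moment showed partway round the first bend, so I eased the grip and pushed the collar along loosely caged through the rest of the bends. I gripped it again on the inner leg.
- **Seating:** The collar met the stop at about 4.5 N, with its face at y ≈ 0.254 m against a measured 0.2534 m. I pressed it to about 6 N and let go. Because a hairline gap could not be ruled out from the picture, I gave one more low push with a single finger. It met a firm stop at about 6 N with no travel.
- **Last checks:** The wrist force was near zero and both cameras show the collar level at the stop. The highest contact force I read was about 9.3 N.
- **Other items:** The carton and the look-alikes matched their first pictures (under 2 % of pixels changed). The blank and the picking bin differed by 9 % and 6 %. I put that down to the arm's shadow and the collar being gone, but I did not look at them separately. The gripper never went near the bin, and closed only on the collar in the tray.

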